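# Set the taper gauge's stop to a steel rod

## Task

Stand the steel rod upright on the gauge's floor at the wide end of the tapered slot and slide it along the slot until it wedges snugly between the dark rail and the yellow slanted fence; gently, without jamming it. Then let go of it and bring the green sliding stop back along the rail until it just touches the rod, without pushing the rod back out of its wedge. Leave the rod wedged, the stop against it, and everything else on the bench where it is.

Things in the scene. Friction and masses are not known exactly. Their poses are not given: they have to be found in the camera images.
- rod: bright bare steel rod off-cut, a plain cylinder 24 mm in diameter, 75 mm long, about 0.26 kg, standing on end on the bench at the right, one of three short standing cylinders there (the wooden dowel and the copper tube are to be left alone). Origin: centre of its lower end; z up along its axis.
- gauge: plywood base board of the taper gauge, fixed. Origin: at bench level, straight below the dark rail's slot-side face. x runs along the rail from the slot's wide end to its narrow end, y from the rail into the slot, z up. The board spans x -160 to 220, y -55 to 95 mm; its top, the slot's floor, is at z 12 mm.
- rail: straight dark wooden rail fixed along the board, same frame as gauge: y -20 to 0, x -160 to 210, z 12 to 32 mm. Facing it is the yellow slanted fence (not measured): 180 x 25 mm, 20 mm high, two green knobs 10 mm above it, slanted about 0.18 rad, locked rigidly at a different place each time. At x -80 mm the slot is always over 35 mm wide; the rod wedges somewhere from x -10 to 60 mm, found by feel.
- stop: green stop sliding on top of the rail at the narrow end; moves only along the rail (about 2 N), up to 125 mm towards the wide end, and stays where left. Axes as gauge. Its contact face is the plane x = 0, looking to -x, spanning y -20 to 30 and z 35 to 45 mm, above the fence. Origin: bench level, below that face. The saddle behind it reaches to x 80 mm, top at z 44 mm.
- stop_grip (a point): the place to pinch or push the stop: on the upright black post, 16 x 16 mm in section, that rises from the saddle from z 44 to 85 mm above the bench; this point lies on the post's axis 70 mm above the bench, 55 mm behind the contact face.
- dowel: pale wooden dowel, 28 mm in diameter, 75 mm long, standing by the rod; leave alone. Origin: under its centre.
- tube: copper tube, 22 mm in diameter, 70 mm long, standing by the rod; leave alone. Origin: under its centre.
- screwdriver: screwdriver lying at the back; leave alone. Origin: on its axis line, at bench level.
- screw_jar: glass jar with a black lid, 64 mm wide, 85 mm high, at the left; leave alone. Origin: under its centre.
- tape_roll: blue roll of tape, 90 mm wide, 24 mm high, lying at the left; leave alone. Origin: under its centre.
- wood_block: wooden block 90 x 45 x 38 mm, at the right; leave alone. Origin: under its centre.

How it is judged:
On the way, in this order (a step that is already met when the one before it is completed fails the run):
1. the rod stands upright on the slot's floor in its wide part (z of rod in the frame of gauge between 0.009 and 0.015 m and angle between rod's own z axis and vertical below 0.08 rad and y of rod in the frame of gauge between 0.01 and 0.036 m and x of rod in the frame of gauge between -0.14 and -0.035 m), for 0.1 s.
2. the rod, let go, stands wedged: on the floor, upright, held pressed against the rail by the fence (z of rod in the frame of gauge between 0.009 and 0.015 m and angle between rod's own z axis and vertical below 0.08 rad and y of rod in the frame of gauge between 0.01 and 0.013 m and x of rod in the frame of gauge between -0.03 and 0.07 m and contact force between rod and rail above 0.3 N and contact force between rod and the fingers below 0.1 N), for 0.1 s.
3. the stop has been brought up to the wedged rod, which has been let go (all of step 2 and x of rod in the frame of stop between -0.0145 and -0.01 m), for 0.2 s.
At the end, for the whole second after the job is handed in: The rod stands released and at rest on the slot's floor, upright within about 5 degrees, wedged (the fence still presses it against the rail, with over 0.3 N), and the stop's contact face is within 2.5 mm of it (z of rod in the frame of gauge between 0.009 and 0.015 m and angle between rod's own z axis and vertical below 0.08 rad and y of rod in the frame of gauge between 0.01 and 0.013 m and x of rod in the frame of gauge between -0.03 and 0.07 m and contact force between rod and rail above 0.3 N and x of rod in the frame of stop between -0.0145 and -0.01 m and linear speed of rod below 0.01 m/s); the robot touches nothing.
It fails at once if the rod is jammed: it presses on the rail with more than 30 N (contact force between rod and rail above 30 N).
It fails at once if the stop is rammed against the rod with more than 15 N (contact force between rod and stop above 15 N).
It fails at once if something else on the bench is shifted by more than 20 mm (distance of any of dowel, tube, screwdriver, screw_jar, tape_roll, wood_block from where it was at the start of the episode above 0.02 m).
It also fails if it takes over 72 s, if anything falls off the work surface, if the arm or the gripper's body presses on something with over 40 N, if the wrist force passes 120 N, or if a joint passes its speed limit or range.

## Robot

A 7-joint arm with a two-finger parallel gripper is mounted at the origin on the work surface. World frame = base frame: x ahead of the robot, y to its left, z up, the work surface at z = 0. Lengths are in m, angles in rad, forces in N, time in s.
With the tool pointing down it reaches from about 0.4 to 0.85 m from the base axis. Payload 4.5 kg.
Tool frame: the origin (TCP) lies on the centre line of the jaws, within the pads' length; the fingertips stand r.tips_ahead ahead of it and the grasp point (between the pads) is the TCP (r.tips_ahead is the distance from the TCP to the fingertips, in m); z points along the fingers, y is the direction in which the jaws open and shut (so a half turn about z gives the same grasp; the last joint's range is limited). The gripper opens to 88 mm and grips with 3 to 60 N. Pads are 18 mm wide; open, the fingers measure 123 mm over their backs; the gripper's body (75 mm by 187 mm) begins 45 mm behind the grasp point.
Start: joints at [1.291, 0.689, -0.195, 1.565, 0.157, 0.902, -0.215], TCP at [0.193, -0.594, 0.235] pointing down, gripper open.
Joint ranges: [-3.01, 3.01], [-0.46, 2.08], [-1.47, 1.51], [0.13, 2.56], [-1, 4.14], [0.04, 2.09], [-2.66, 2.66]. Speed limits (rad/s): [2.57, 2.57, 3.14, 3.14, 3.14, 3.14, 3.14].

## Interface

Orientations are given as a unit quaternion [x, y, z, w].
In Python, from plant import r gives the robot as it stands.
- The arm moves only by the shell command python3 -m inch 'ROWS' [FORCE]. ROWS is JSON, a list of rows, each a list of 5 numbers: the shift along the world's x, y, z in units of 25 mm (1.0 is 25 mm), then the turn about the world's z in units of 6 degrees (1.0 is 6 degrees), then the finger opening in mm, from 0 to 88.1. A call has 1 to 5 rows; each row shifts and turns the commanded pose from where the row before left it; what a row does not reach is not made up. A row lasts 1/10 s, in which the tool goes at most 50 mm and 8.59 degrees, less where a joint would pass 70% of its speed; a pose out of reach is approached as far as the arm can. A call is refused whole if a number of a shift passes 1 or a number of a turn 1, either way. A call with a gripper value outside its range is refused whole. The fingers move at their own pace and stop on an object; FORCE is the grip in N (left out, the last holds). Time passes only in rows, so rows that do not move let the fingers close. It gives the time, the measured TCP pose, the force and the opening at its end, in the units of the state.
- r.get_state(): the state, without advancing time (a new reading comes with each control period).
- r.snapshot(name): name is "side" or "top" or "wrist"; returns a dict with "pixels" (384x512x3 uint8, red, green, blue), "range_z" (384x512 float32, m along the optical axis (not along the pixel's ray), 0 where there is no reading), "K" (3x3 intrinsics, pixels), "k1" (the pictures are not rectified: a ray, as slopes to the right and down, at radius r is drawn at 1 + k1 r^2 times it, then the intrinsics apply), "position" and "attitude" of the camera in the world. Camera axes: x right, y up, looking along -z (the intrinsics and any distortion apply to the point x, -y, -z); pixel columns grow to the right and rows downward; lengths in m; the calibration is good to about 2 mm. A picture is of the moment at which its call begins.
- r.finish_job(): hands the job in, once; it reports no verdict.
The state is a dict: "clock": time; "q": joint angles; "qd": joint speeds; "joint_torque": joint torques, N m; "tool_pos": TCP position; "eef_rot": TCP orientation; "contact_force": force on the tool from outside, world axes, zero at the start; "moment": the same for the moment, N m; "opening": opening from 0.0 (shut) to 1.0 (fully open).
Only numpy, scipy, OpenCV 4.12 (cv2) and the standard library are available. Lean on these libraries where they do the work, as an engineer would, in place of code of your own. Each camera call takes 0.05 s, during which the arm holds its last target. There are 200 camera calls.

## Working session

There is one attempt and no reset: what is moved stays moved. The work goes in short steps, Python scripts to look and compute and a shell command to move; the robot and the scene stay as the last step left them, time stands still between calls to the robot, and variables do not carry over. Pictures are saved under pics/ and viewed, about 8 in all and at most 12, crops included, and the job is handed in when it is done.

```bash
ls; mkdir -p pics; cat > h.py <<'E'
import numpy as np, cv2
from scipy.spatial.transform import Rotation as R
from plant import r
def snap(n,f=None):
    s=r.snapshot(n)
    if f: cv2.imwrite('pics/'+f,s['pixels'][:,:,::-1])
    return s
def cloud(s):
    K=s['K'];h,w=s['range_z'].shape
    u,v=np.meshgrid(np.arange(w),np.arange(h))
    a=(u-K[0,2])/K[0,0];b=(v-K[1,2])/K[1,1]
    A,B=a.copy(),b.copy()
    for _ in range(8):
        k=1+s['k1']*(A*A+B*B);A=a/k;B=b/k
    z=s['range_z']
    att=np.array(s['attitude']);M=att if att.shape==(3,3) else R.from_quat(att).as_matrix()
    d=np.stack([A,-B,-np.ones_like(A)],-1)@M.T
    return d*z[...,None]+np.array(s['position']),d
E
python3 - <<'E'
from h import *
a=snap('top','top.png');b=snap('side','side.png')
for s in(a,b): print(s['position'],s['attitude'],s['k1'],s['K'])
st=r.get_state();print(st,r.tips_ahead)
E
```

```text
pics
[ 0.45468683 -0.00779666  1.1191443 ] [-0.05379396  0.05456382  0.71422233 -0.6957122 ] -0.08408483210122643 [[387.97598676   0.         260.98284697]
 [  0.         387.97598676 184.34064575]
 [  0.           0.           1.        ]]
[ 0.2167892  -0.59511897  0.6986558 ] [ 0.39543167 -0.12387167 -0.26353417  0.87111386] 0.023133968789524003 [[387.36630047   0.         255.57706924]
 [  0.         387.36630047 189.02469722]
 [  0.           0.           1.        ]]
{'clock': 0.1, 'q': array([ 1.29078095,  0.68988153, -0.19453289,  1.56621947,  0.15728143,
        0.90252   , -0.21507785]), 'qd': array([ 0.00058223, -0.00099369,  0.00156961, -0.00322839, -0.00094547,
        0.00100545,  0.00126974]), 'joint_torque': array([-2.43472394e-03, -5.28497529e+01, -1.27095133e+00, -1.53837347e+01,
       -5.24495775e-02,  2.03313626e-03,  1.75073984e-05]), 'tool_pos': array([ 0.19272357, -0.59394509,  0.23470764]), 'eef_rot': array([ 9.87707523e-01,  1.56311154e-01, -1.77816167e-04, -7.99929187e-04]), 'contact_force': array([-0.56154353, -0.88858345,  0.73081233]), 'moment': array([-0.01165377,  0.00318232,  0.00796704]), 'opening': 0.9985762829548815} 0.019
```

View pics/top.png

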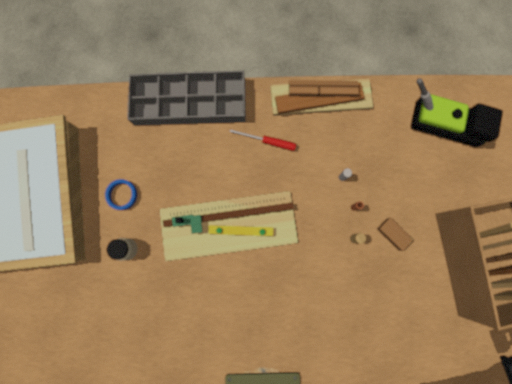

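View pics/side.png

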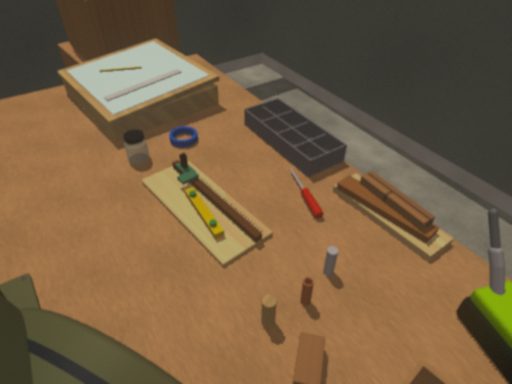

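The top view shows the steel rod at about (347,175), the tube at (360,206) and the dowel at (361,239). The rail runs from (165,223) to (295,208), with the stop and its post at about (185,222) and the yellow fence from (209,230) to (273,232). The side view agrees, so the narrow end is at image left (world +y).

```bash
cat > m.py <<'E'
from h import *
def onplane(s,d,m,z):
    P=np.array(s['position']);D=d[m];t=(z-P[2])/D[:,2:]
    return (P+D*t)[:,:2]
E
python3 - <<'E'
from m import *
s=snap('top');p,d=cloud(s);img=s['pixels'];hsv=cv2.cvtColor(img,cv2.COLOR_RGB2HSV)
for n,(v,u) in dict(rod=(175,347),tube=(206,360),dowel=(239,361),board=(245,240),bench=(300,300),railA=(217,215),railB=(209,285),fence=(231,240),post=(221,180)).items(): print(n,img[v,u],hsv[v,u],p[v,u].round(3))
def comp(m,v,u,r0=12):
    w=np.zeros_like(m);w[v-r0:v+r0,u-r0:u+r0]=1;return m&w
Z=p[...,2]
for n,v,u,h in(('rod',175,347,.075),('tube',206,360,.07),('dowel',239,361,.075)):
    m=comp(Z>h-.02,v,u); q=onplane(s,d,m,h); print(n,m.sum(),q.mean(0).round(4),q.min(0),q.max(0), np.median(Z[m]))
# board
lab=hsv
box=np.zeros(Z.shape,bool);box[185:265,155:305]=1
yel=box&(hsv[...,0]>22)&(hsv[...,0]<32)&(hsv[...,1]>190)
b=box&(Z>.007)&(Z<.1)
q=onplane(s,d,b,.012);rr=cv2.minAreaRect(q.astype(np.float32));print('board',rr,cv2.boxPoints(rr).round(4))
q=onplane(s,d,yel,.032);rr=cv2.minAreaRect(q.astype(np.float32));print('yel',yel.sum(),rr,cv2.boxPoints(rr).round(4))
dark=box&(hsv[...,2]<110)&(np.arange(512)[None]>206)
q=onplane(s,d,dark,.032);rr=cv2.minAreaRect(q.astype(np.float32));print('rail',dark.sum(),rr,cv2.boxPoints(rr).round(4))
m=box&(Z>.065);q=onplane(s,d,m,.085);print('post',m.sum(),q.mean(0),q.min(0),q.max(0))
cv2.imwrite('pics/gauge.png',cv2.resize(img[175:275,150:310,::-1],None,fx=5,fy=5,interpolation=2))
E
```

```text
rod [170 163 152] [ 18  27 170] [ 0.636 -0.248  0.074]
tube [100  58  38] [ 10 158 100] [ 0.553 -0.287  0.042]
dowel [169 139  88] [ 19 122 169] [ 0.461 -0.275  0.075]
board [187 181 128] [ 27  80 187] [0.454 0.052 0.014]
bench [171 136  91] [ 17 119 171] [ 0.296 -0.112  0.   ]
railA [99 63 42] [ 11 147  99] [0.534 0.12  0.031]
railB [93 58 37] [ 11 154  93] [ 0.551 -0.077  0.032]
fence [186 169  55] [ 26 180 186] [0.493 0.051 0.034]
post [26 26 24] [30 20 26] [0.521 0.208 0.085]
rod 74 [ 0.6407 -0.2461] [ 0.60865766 -0.25950542] [ 0.65269073 -0.22403401] 0.07397976834597741
tube 51 [ 0.5532 -0.2762] [ 0.53145573 -0.288333  ] [ 0.58301886 -0.2505608 ] 0.06778303080062908
dowel 99 [ 0.4643 -0.2731] [ 0.44449815 -0.30183012] [ 0.48925497 -0.24603458] 0.07481920146228171
board ((0.509510338306427, 0.08879450708627701), (0.1513446718454361, 0.3846239447593689), 6.579158306121826) [[ 0.4123  0.2712]
 [ 0.4564 -0.1109]
 [ 0.6067 -0.0936]
 [ 0.5627  0.2885]]
yel 0 ((0.0, 0.0), (0.0, 0.0), 0.0) [[0. 0.]
 [0. 0.]
 [0. 0.]
 [0. 0.]]
rail 516 ((0.5458934903144836, 0.01832728087902069), (0.01820758543908596, 0.2523401975631714), 6.377929210662842) [[ 0.5228  0.1427]
 [ 0.5509 -0.1081]
 [ 0.569  -0.1061]
 [ 0.5409  0.1447]]
post 83 [0.52212124 0.15758799] [ 0.43462076 -0.12207589] [0.6071188  0.25963777]
```

View pics/gauge.png

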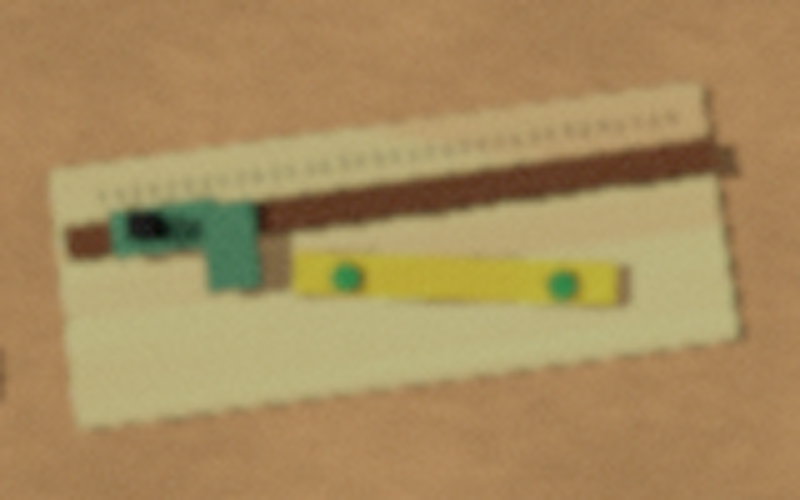

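The gauge frame checks against the board size (385 x 151 mm) and the rail line: origin about (0.532, 0.061), x axis about (-0.113, 0.994). I'll move towards the rod and look from the wrist.

```bash
python3 -m inch '[[1,0.85,0,-0.4,70],[1,0.85,0,-0.4,70],[1,0.85,0,-0.4,70],[1,0.85,0,-0.4,70],[1,0.85,0,-0.3,70]]' 5
python3 -m inch '[[1,0.85,0,0,70],[1,0.85,0,0,70],[1,0.85,0,0,70],[1,0.85,0,0,70],[1,0.85,0,0,70]]'
python3 -m inch '[[1,0.85,0,0,70],[1,0.85,0,0,70],[1,0.85,0,0,70],[1,0.85,0,0,70],[0.7,0.5,0,0,70]]'
python3 -m inch '[[0,0,0,0,70],[0,0,0,0,70]]'
python3 - <<'E'
from m import *
s=snap('wrist','w1.png');p,d=cloud(s);Z=p[...,2]
st=r.get_state();print(st['tool_pos'],st['eef_rot'],st['contact_force'],s['position'])
m=((Z>.06)&(Z<.09)).astype(np.uint8)
n,l,S,c=cv2.connectedComponentsWithStats(m)
for i in range(1,n):
    if S[i,4]>150:
        q=p[l==i];t=q[:,2]>np.percentile(q[:,2],60)
        print(S[i],c[i].round(),q[t].mean(0).round(4),cv2.minEnclosingCircle(onplane(s,d,(l==i)&(Z>.07),.075).astype(np.float32)) if ((l==i)&(Z>.07)).sum()>20 else '')
E
```

```text
clock: 0.65
tool_pos: [0.3187, -0.4872, 0.2352]
eef_rot: [0.998, 0.057, -0.0, -0.0]
contact_force: [-0.2, 0.1, 0.2]
opening: 0.795
clock: 1.15
tool_pos: [0.4437, -0.3809, 0.2352]
eef_rot: [0.998, 0.057, -0.0, -0.0]
contact_force: [0.6, -0.1, 0.5]
opening: 0.793
clock: 1.65
tool_pos: [0.5624, -0.2815, 0.2351]
eef_rot: [0.998, 0.059, 0.0, -0.001]
contact_force: [0.2, -0.6, 0.7]
opening: 0.795
clock: 1.85
tool_pos: [0.5598, -0.2847, 0.235]
eef_rot: [0.998, 0.058, -0.001, 0.0]
contact_force: [0.6, -0.6, -0.5]
opening: 0.799
[ 0.55901512 -0.28577683  0.23511201] [ 9.98393602e-01  5.66494722e-02 -9.39591564e-04  4.11676344e-04] [-0.45214886 -0.4319007  -0.01724605] [ 0.62599104 -0.27795552  0.38478804]
[491   0  21  15 168] [504.   5.] [ 0.774  -0.5218  0.0738] ((0.772376298904419, -0.519540548324585), 0.007530922535806894)
[222  81  24  24 433] [233.  93.] [ 0.6455 -0.2507  0.0762] ((0.644954264163971, -0.25092369318008423), 0.012042930349707603)
[243 168  19  21 188] [252. 178.] [ 0.5556 -0.281   0.0711] ((0.5564422011375427, -0.28038713335990906), 0.01069418154656887)
[441 215  71  15 672] [475. 222.] [ 0.5352 -0.5511  0.0828] ((0.5339685678482056, -0.5587927103042603), 0.043025847524404526)
[229 238  23  26 492] [240. 250.] [ 0.465  -0.2759  0.0765] ((0.4659463167190552, -0.27581584453582764), 0.015043037943542004)
```

View pics/w1.png

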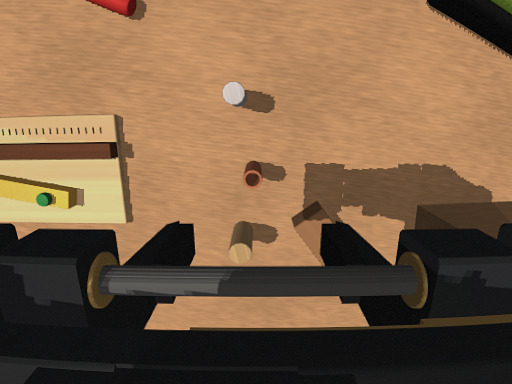

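The wrist view shows the rod's bright top at (233,93), with the tube at (252,178) and the dowel at (240,250). The rod circle fits at (0.645, -0.251) with a 12.0 mm radius, as it should. I'll move over it and descend.

```bash
python3 -m inch '[[0.9,0.34,0,0,60],[0.9,0.34,0,0,60],[0.9,0.34,0,0,60],[0.72,0.34,0,0,60],[0,0,0,0,60]]'
python3 -m inch '[[0,0,-1,0,60],[0,0,-1,0,60],[0,0,-1,0,60],[0,0,-1,0,60],[0,0,-1,0,60]]'
python3 -m inch '[[0,0,-0.8,0,60],[0,0,-0.7,0,60],[0,0,-0.58,0,60],[0,0,0,0,60],[0,0,0,0,60]]'
```

```text
clock: 2.4
tool_pos: [0.647, -0.2497, 0.235]
eef_rot: [0.998, 0.058, 0.0, -0.0]
contact_force: [0.1, 0.3, 0.1]
opening: 0.682
clock: 2.9
tool_pos: [0.6435, -0.2532, 0.1098]
eef_rot: [0.998, 0.056, -0.001, 0.001]
contact_force: [0.1, 0.3, -0.8]
opening: 0.681
clock: 3.4
tool_pos: [0.646, -0.251, 0.0588]
eef_rot: [0.998, 0.057, 0.0, 0.0]
contact_force: [-0.1, 0.4, -0.5]
opening: 0.676
```

```bash
python3 -m inch '[[0,0,0,0,20],[0,0,0,0,20],[0,0,0,0,20],[0,0,0,0,20],[0,0,0,0,20]]' 20
python3 -m inch '[[0,0,0,0,20],[0,0,0.3,0,20],[0,0,0.7,0,20],[0,0,1,0,20],[0,0,1,0,20]]'
python3 -m inch '[[0,0,0.8,0,20],[0,0,0.2,0,20],[0,0,0,0,20]]'
python3 - <<'E'
from m import *
s=snap('top');p,d=cloud(s);img=s['pixels'];hsv=cv2.cvtColor(img,cv2.COLOR_RGB2HSV)
Z=p[...,2];st=r.get_state();print(st['tool_pos'],st['opening'],st['contact_force'])
O=np.array([.5324,.0613]);ex=np.array([-.1135,.9935]);ex/=np.linalg.norm(ex);ey=np.array([-ex[1],ex[0]])
box=np.zeros(Z.shape,bool);box[218:245,205:280]=1
y=box&(hsv[...,1]>130)&(hsv[...,0]>20)&(hsv[...,0]<32)
q=onplane(s,d,y,.032)-O;g=np.c_[q@ex,q@ey]
rr=cv2.minAreaRect(g.astype(np.float32));print(y.sum(),rr,cv2.boxPoints(rr).round(4))
gm=box*0;gm=(hsv[...,0]>60)&(hsv[...,0]<95)&(hsv[...,1]>80);gm[:,:165]=0;gm[:,206:]=0;gm[:205]=0;gm[245:]=0
q=onplane(s,d,gm,.044)-O;g=np.c_[q@ex,q@ey];print('stop',gm.sum(),g.min(0),g.max(0))
E
```

```text
clock: 3.9
tool_pos: [0.6461, -0.2503, 0.0587]
eef_rot: [0.998, 0.057, 0.0, -0.0]
contact_force: [-0.4, 0.6, 1.1]
opening: 0.264
clock: 4.4
tool_pos: [0.6457, -0.2506, 0.135]
eef_rot: [0.998, 0.057, -0.0, 0.0]
contact_force: [0.7, 0.0, -3.6]
opening: 0.265
clock: 4.7
tool_pos: [0.6464, -0.2508, 0.1598]
eef_rot: [0.998, 0.057, 0.001, 0.0]
contact_force: [-0.5, 0.1, -3.0]
opening: 0.262
[ 0.64557201 -0.25044071  0.15845215] 0.2663589410107017 [-0.92304787 -0.80560512 -3.75504418]
485 ((-0.007440134882926941, 0.03852177783846855), (0.023688558489084244, 0.18226957321166992), 80.02733612060547) [[-0.0992  0.0426]
 [ 0.0803  0.0111]
 [ 0.0844  0.0344]
 [-0.0951  0.066 ]]
stop 245 [ 0.0983805  -0.02021959] [0.17499514 0.02556146]
```

```bash
python3 -m inch '[[-0.5,0.96,0,0,20],[-0.5,0.96,0,0,20],[-0.5,0.96,0,0,20],[-0.5,0.96,0,0,20],[-0.5,0.96,0,0,20]]'
python3 -m inch '[[-0.5,0.96,0,0,20],[-0.5,0.96,0,0,20],[-0.5,0.96,0,0,20],[-0.5,0.96,0,0,20],[-0.46,0.96,0,0,20]]'
python3 -m inch '[[0,0,-0.8,0,20],[0,0,-0.8,0,20],[0,0,-0.4,0,20],[0,0,0,0,20]]'
python3 - <<'E'
from m import *
s=snap('wrist','w2.png');p,d=cloud(s);img=s['pixels'];hsv=cv2.cvtColor(img,cv2.COLOR_RGB2HSV)
Z=p[...,2];st=r.get_state();print(st['tool_pos'],st['eef_rot'],st['contact_force'])
O=np.array([.5324,.0613]);ex=np.array([-.1135,.9935]);ex/=np.linalg.norm(ex);ey=np.array([-ex[1],ex[0]])
print('tcp g',(st['tool_pos'][:2]-O)@ex,(st['tool_pos'][:2]-O)@ey)
# rail: dark pixels near z .032
m=(hsv[...,2]<130)&(abs(Z-.032)<.006)&(p[...,0]>.5)&(p[...,0]<.6)
q=onplane(s,d,m,.032)-O;g=np.c_[q@ex,q@ey]
for a in np.arange(-.16,.1,.03):
    k=(g[:,0]>a)&(g[:,0]<a+.03)
    if k.sum()>30: print(round(a+.015,3),k.sum(),np.percentile(g[k,1],[3,97]).round(4))
y=(hsv[...,1]>130)&(hsv[...,0]>20)&(hsv[...,0]<32)&(abs(Z-.032)<.006)
q=onplane(s,d,y,.032)-O;g=np.c_[q@ex,q@ey];rr=cv2.minAreaRect(g.astype(np.float32));print(y.sum(),rr,cv2.boxPoints(rr).round(4))
E
```

```text
clock: 5.25
tool_pos: [0.5819, -0.1294, 0.1571]
eef_rot: [0.998, 0.057, -0.001, -0.0]
contact_force: [0.7, -0.6, -3.9]
opening: 0.266
clock: 5.75
tool_pos: [0.5204, -0.0096, 0.1574]
eef_rot: [0.998, 0.057, -0.001, 0.0]
contact_force: [0.2, 0.4, -3.1]
opening: 0.262
clock: 6.15
tool_pos: [0.5205, -0.0107, 0.1067]
eef_rot: [0.998, 0.057, -0.002, 0.0]
contact_force: [0.4, 0.6, -2.9]
opening: 0.261
[ 0.52133834 -0.01070625  0.10765464] [ 9.98360035e-01  5.72370540e-02 -1.07422940e-03  7.44885603e-05] [-0.734688   -0.41785346 -2.48377525]
tcp g -0.07028536099736307 0.01916319264784633
-0.145 944 [-0.0221 -0.0029]
-0.115 979 [-0.0226 -0.0028]
-0.085 1044 [-0.0225  0.0379]
-0.055 979 [-0.0225  0.0292]
-0.025 996 [-0.0225  0.0258]
0.005 1023 [-0.0226  0.0207]
0.035 996 [-0.0221  0.0225]
0.065 936 [-0.0224  0.0114]
0.095 688 [-0.0227  0.0134]
3368 ((0.01219835877418518, 0.03352360427379608), (0.024572083726525307, 0.13520213961601257), 79.83875274658203) [[-0.0565  0.0334]
 [ 0.0766  0.0095]
 [ 0.0809  0.0337]
 [-0.0522  0.0575]]
```

View pics/w2.png

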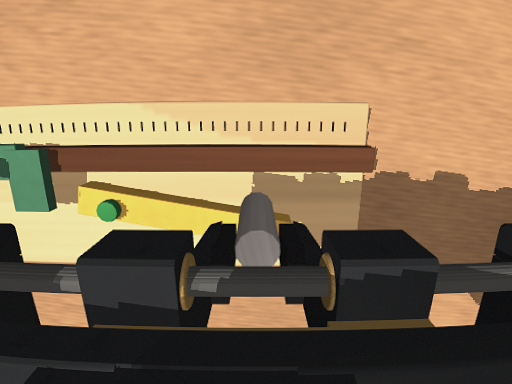

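The wrist view shows the rod standing upright between the jaws at (257,230), over the slot's wide part, with the stop at (35,180). Wrist and top cameras disagree by about 2.5 mm across the slot, but the slot is about 38 mm wide here, so I take the middle and lower by feel.

```bash
python3 -m inch '[[0.06,0,-0.5,0,20],[0,0,-0.5,0,20],[0,0,-0.3,0,20],[0,0,0,0,20],[0,0,0,0,20]]'
python3 -m inch '[[0,0,-0.04,0,20],[0,0,-0.04,0,20],[0,0,0,0,20]]'
python3 -m inch '[[0,0,-0.03,0,20],[0,0,0,0,20]]'
```

```text
clock: 6.7
tool_pos: [0.5233, -0.0105, 0.0757]
eef_rot: [0.998, 0.057, -0.0, 0.0]
contact_force: [0.4, -0.3, -3.3]
opening: 0.262
clock: 7.0
tool_pos: [0.5236, -0.0105, 0.0741]
eef_rot: [0.998, 0.057, 0.0, 0.0]
contact_force: [0.1, -0.3, -3.1]
opening: 0.26
clock: 7.2
tool_pos: [0.5234, -0.0105, 0.0732]
eef_rot: [0.998, 0.057, 0.0, 0.0]
contact_force: [1.3, 0.0, -2.9]
opening: 0.264
```

```bash
python3 -m inch '[[0,0,-0.06,0,20],[0,0,0,0,20]]'
python3 -m inch '[[0,0,-0.04,0,20],[0,0,0,0,20]]'
```

```text
clock: 7.4
tool_pos: [0.5234, -0.0105, 0.0716]
eef_rot: [0.998, 0.057, -0.0, 0.0]
contact_force: [-0.7, -0.2, -3.5]
opening: 0.263
clock: 7.6
tool_pos: [0.5235, -0.0105, 0.0707]
eef_rot: [0.998, 0.057, 0.0, 0.0]
contact_force: [-0.1, -0.8, -3.7]
opening: 0.263
```

```bash
python3 -m inch '[[0,0,-0.04,0,20],[0,0,0,0,20],[0,0,0,0,20]]'
```

```text
clock: 7.9
tool_pos: [0.5239, -0.0104, 0.0705]
eef_rot: [0.998, 0.057, 0.001, -0.0]
contact_force: [-0.3, 0.3, 5.7]
opening: 0.261
```

```bash
python3 -m inch '[[0,0,0,0,36],[0,0,0,0,36],[0,0,0.02,0,36],[0,0,0,0,20],[0,0,0,0,20]]' 5
python3 -m inch '[[0,0,0,0,20],[0.1,0.012,0,0,20],[0.08,0.009,0,0,20],[0,0,0,0,20],[0,0,0,0,20]]'
python3 -m inch '[[0.04,0.005,0,0,20],[0,0,0,0,20],[0,0,0,0,20]]'
python3 -c "
from plant import r
s=r.snapshot('side');import cv2;cv2.imwrite('pics/s2.png',cv2.resize(s['pixels'][140:280,130:300,::-1],None,fx=4,fy=4,interpolation=2))"
```

```text
clock: 8.4
tool_pos: [0.5235, -0.0105, 0.0701]
eef_rot: [0.998, 0.057, 0.0, -0.0]
contact_force: [0.8, -0.2, 0.9]
opening: 0.269
clock: 8.9
tool_pos: [0.528, -0.01, 0.0703]
eef_rot: [0.998, 0.057, 0.0, 0.0]
contact_force: [-0.7, 1.4, 3.3]
opening: 0.272
clock: 9.2
tool_pos: [0.529, -0.0098, 0.0703]
eef_rot: [0.998, 0.057, 0.0, 0.0]
contact_force: [-0.9, -0.5, 4.9]
opening: 0.269
```

View pics/s2.png

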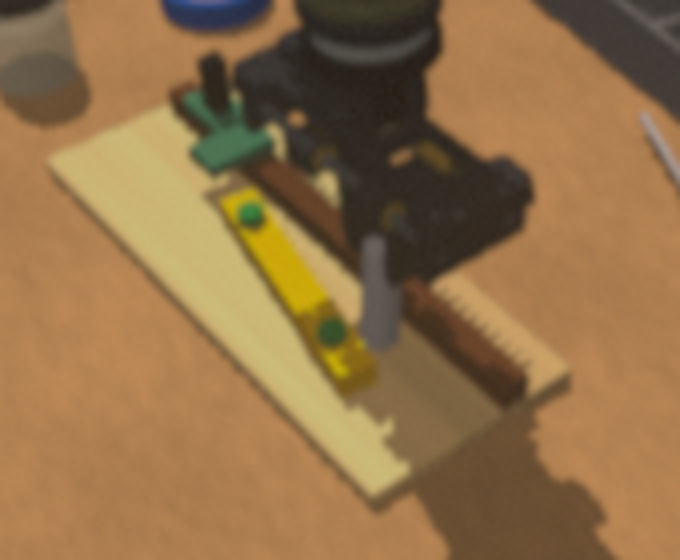

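The rod stands upright on the floor in the wide part at (378,295) in this crop, gripper on top. Next I feel for the rail.

```bash
python3 -m inch '[[0.04,0.005,0.01,0,20],[0,0,0,0,20],[0,0,0,0,20]]'
python3 -m inch '[[0.04,0.005,0,0,20],[0,0,0,0,20],[0,0,0,0,20]]'
```

```text
clock: 9.55
tool_pos: [0.5299, -0.0098, 0.0704]
eef_rot: [0.998, 0.057, -0.0, 0.0]
contact_force: [-0.2, 0.1, 2.6]
opening: 0.27
clock: 9.85
tool_pos: [0.531, -0.0096, 0.0704]
eef_rot: [0.998, 0.057, 0.0, 0.0]
contact_force: [-1.4, 0.8, 2.8]
opening: 0.27
```

```bash
python3 -m inch '[[0.04,0.005,0,0,20],[0,0,0,0,20],[0,0,0,0,20]]'
```

```text
clock: 10.15
tool_pos: [0.532, -0.0095, 0.0704]
eef_rot: [0.998, 0.057, 0.0, 0.0]
contact_force: [-1.3, -0.4, 2.8]
opening: 0.265
```

```bash
python3 -m inch '[[0.04,0.005,0,0,20],[0,0,0,0,20],[0,0,0,0,20]]'
python3 -m inch '[[0.04,0.005,0,0,20],[0,0,0,0,20],[0,0,0,0,20]]'
```

```text
clock: 10.45
tool_pos: [0.533, -0.0093, 0.0704]
eef_rot: [0.998, 0.057, 0.0, 0.0]
contact_force: [-1.7, 0.5, 1.0]
opening: 0.27
clock: 10.75
tool_pos: [0.5339, -0.0092, 0.0704]
eef_rot: [0.998, 0.057, -0.0, 0.0]
contact_force: [-0.2, -0.0, 1.6]
opening: 0.271
```

```bash
cat > rod.py <<'E'
from m import *
from scipy.optimize import least_squares
O=np.array([.5324,.0613]);ex=np.array([-.1135,.9935]);ex/=np.linalg.norm(ex);ey=np.array([-ex[1],ex[0]])
def G(q): return np.c_[(q[:,:2]-O)@ex,(q[:,:2]-O)@ey]
def rod(show=None):
    s=snap('side',show);p,d=cloud(s);hsv=cv2.cvtColor(s['pixels'],cv2.COLOR_RGB2HSV)
    t=r.get_state()['tool_pos'];Z=p[...,2];g=G(p.reshape(-1,3)).reshape(Z.shape+(2,))
    # rail face & fence in the side camera
    m=(hsv[...,1]<75)&(hsv[...,2]>60)&(Z>.02)&(Z<.095)&(g[...,0]>-.12)&(g[...,0]<.1)&(abs(g[...,1]-.01)<.03)
    q=p[m];gg=G(q)
    for a,b in((.015,.03),(.03,.045),(.045,.06),(.06,.075),(.075,.09)):
        k=(q[:,2]>a)&(q[:,2]<=b)
        if k.sum()<12: continue
        f=least_squares(lambda c:np.hypot(*(gg[k]-c).T)-.012,np.median(gg[k],0)+[.008,.008],loss='soft_l1',f_scale=.001)
        print('rod z%.3f n%d'%((a+b)/2,k.sum()),f.x.round(4),'res',np.abs(f.fun).mean().round(4))
    e=(hsv[...,0]<16)&(hsv[...,1]>110)&(hsv[...,2]<130)&(abs(Z-.032)<.003)&(g[...,0]>-.15)&(g[...,0]<.1)
    gr=g[e];print('rail top y',e.sum(),np.percentile(gr[:,1],[3,50,97]).round(4))
    print('tcp g',G(t[None])[0].round(4))
    return s,p,hsv,g
if __name__=='__main__': rod()
E
python3 rod.py
```

```text
rod z0.022 n31 [-0.086   0.0288] res 0.004
rod z0.037 n68 [-0.0659  0.015 ] res 0.0623
rod z0.052 n47 [-0.0703  0.0107] res 0.0076
rod z0.068 n38 [-0.0834  0.0264] res 0.0019
rod z0.082 n60 [-0.0695  0.0228] res 0.004
rail top y 393 [-0.0211 -0.0109 -0.0025]
tcp g [-0.0702  0.0065]
```

```bash
cat > ax.py <<'E'
from rod import *
def axis():
    s=snap('side');p,d=cloud(s);hsv=cv2.cvtColor(s['pixels'],cv2.COLOR_RGB2HSV)
    t=G(r.get_state()['tool_pos'][None])[0];P=np.array(s['position']);Z=p[...,2];g=G(p.reshape(-1,3)).reshape(Z.shape+(2,))
    m=(hsv[...,1]<75)&(hsv[...,2]>70)&(abs(g[...,0]-t[0])<.03)&(abs(g[...,1]-.01)<.03)&(Z>.012)&(Z<.09)
    n,l,S,c=cv2.connectedComponentsWithStats(m.astype(np.uint8));i=1+S[1:,4].argmax();m=l==i;print(S[i])
    for v in range(S[i,1]+2,S[i,1]+S[i,3],5):
        u=np.where(m[v])[0]
        if len(u)<5: continue
        D=(d[v,u.min()]+d[v,u.max()])/2
        # intersection with gauge x = tcp x
        k=(t[0]-(P[:2]-O)@ex)/(D[:2]@ex);q=P+D*k
        print(v,len(u),'width mm %.1f'%(1e3*np.linalg.norm(d[v,u.max()+1]-d[v,u.min()])*k),'y %.4f z %.3f'%((q[:2]-O)@ey,q[2]))
    e=(hsv[...,0]<16)&(hsv[...,1]>110)&(hsv[...,2]<130)&(abs(Z-.032)<.003)&(g[...,0]>-.15)&(g[...,0]<.1)
    print('rail top y',np.percentile(g[e][:,1],[3,50,97]).round(4),'tcp',t.round(4))
axis()
E
python3 ax.py
```

```text
[221 198  10  29 214]
200 6 width mm 13.9 y 0.0122 z 0.090
205 6 width mm 14.0 y 0.0131 z 0.075
210 9 width mm 21.3 y 0.0126 z 0.058
215 9 width mm 21.6 y 0.0106 z 0.040
220 9 width mm 21.8 y 0.0144 z 0.026
225 7 width mm 17.1 y 0.0153 z 0.009
rail top y [-0.0211 -0.0112 -0.0023] tcp [-0.0703  0.0065]
```

```bash
python3 -m inch '[[0,0,0,0,34],[0,0,0,0,34],[-0.14,-0.016,0,0,34],[0,0,0,0,34],[0,0,0,0,20]]' 5
python3 -m inch '[[0,0,0,0,20],[0,0,0,0,20],[0.04,0.005,0,0,20],[0.04,0.005,0,0,20],[0,0,0,0,20]]' 5
python3 ax.py
```

```text
clock: 11.35
tool_pos: [0.5303, -0.0097, 0.0704]
eef_rot: [0.998, 0.057, -0.0, 0.0]
contact_force: [0.4, 0.3, 0.5]
opening: 0.319
clock: 11.85
tool_pos: [0.5325, -0.0094, 0.0705]
eef_rot: [0.998, 0.057, 0.0, 0.0]
contact_force: [-0.3, -0.4, 2.2]
opening: 0.269
[220 198  10  29 228]
200 7 width mm 16.1 y 0.0164 z 0.093
205 8 width mm 18.7 y 0.0159 z 0.077
210 9 width mm 21.2 y 0.0154 z 0.060
215 9 width mm 21.5 y 0.0134 z 0.042
220 9 width mm 21.8 y 0.0143 z 0.026
225 7 width mm 17.1 y 0.0152 z 0.009
rail top y [-0.0211 -0.0113 -0.0024] tcp [-0.0702  0.008 ]
```

```bash
python3 -m inch '[[0.04,0.005,0,0,20],[0.04,0.005,0,0,20],[0,0,0,0,20],[0,0,0,0,20]]' 12
python3 -m inch '[[0.04,0.005,0,0,20],[0,0,0,0,20],[0,0,0,0,20]]'
python3 -m inch '[[0.04,0.005,0,0,20],[0,0,0,0,20],[0,0,0,0,20]]'
python3 -c "
from h import *
s=snap('wrist');cv2.imwrite('pics/w3.png',cv2.resize(s['pixels'][120:330,150:360,::-1],None,fx=2.8,fy=2.8,interpolation=2))"
```

```text
clock: 12.3
tool_pos: [0.5345, -0.0091, 0.0706]
eef_rot: [0.998, 0.057, 0.0, 0.0]
contact_force: [-1.9, -1.0, 5.2]
opening: 0.264
clock: 12.6
tool_pos: [0.5355, -0.009, 0.0706]
eef_rot: [0.998, 0.057, 0.0, 0.0]
contact_force: [-2.2, -0.7, 5.7]
opening: 0.269
clock: 12.9
tool_pos: [0.5366, -0.0088, 0.0706]
eef_rot: [0.998, 0.057, 0.0, 0.0]
contact_force: [-1.7, -0.0, 5.3]
opening: 0.264
```

View pics/w3.png

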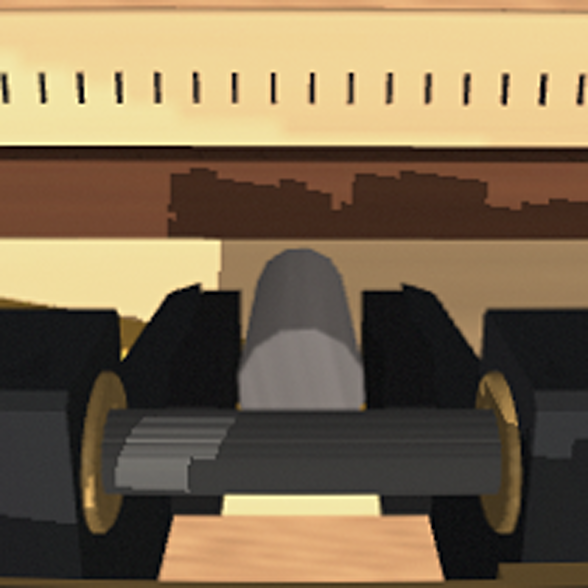

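```bash
cat > wg.py <<'E'
from rod import *
def pt(s,d,u,v,z):
    P=np.array(s['position']);D=d[int(round(v)),int(round(u))];return (P+D*(z-P[2])/D[2])
if __name__=='__main__':
    s=snap('wrist');p,d=cloud(s);st=r.get_state();t=st['tool_pos']
    hsv=cv2.cvtColor(s['pixels'],cv2.COLOR_RGB2HSV)
    print('tcp',G(t[None]),st['contact_force'])
    for v in range(196,250,3): print(v,s['pixels'][v,257],p[v,257].round(3),G(p[v,257][None])[0].round(4))
    print(G(pt(s,d,257,208.6,.012)[None]),G(pt(s,d,257,205,.032)[None]))
E
python3 wg.py
```

```text
tcp [[-0.07014227  0.00381681]] [-1.51007168 -1.19592457  5.71113773]
196 [66 42 29] [ 0.549 -0.008  0.032] [-0.0709 -0.0089]
199 [65 42 29] [ 0.547 -0.008  0.031] [-0.0709 -0.0065]
202 [65 41 30] [ 0.545 -0.009  0.032] [-0.071  -0.0045]
205 [105  80  57] [ 0.543 -0.009  0.032] [-0.071  -0.0024]
208 [133 111  86] [ 0.534 -0.01   0.013] [-0.071   0.0062]
211 [83 79 76] [ 0.535 -0.01   0.023] [-0.071   0.0051]
214 [83 79 75] [ 0.536 -0.01   0.032] [-0.071   0.0042]
217 [86 81 79] [ 0.538 -0.01   0.042] [-0.071   0.0028]
220 [86 80 78] [ 0.539 -0.009  0.051] [-0.071   0.0014]
223 [84 80 77] [ 0.54  -0.009  0.058] [-0.071   0.0008]
226 [85 81 79] [ 0.541 -0.009  0.066] [-0.071  -0.0004]
229 [86 81 79] [ 0.541 -0.009  0.071] [-0.071  -0.0008]
232 [87 83 81] [ 0.542 -0.009  0.078] [-0.071  -0.0017]
235 [86 81 79] [ 0.543 -0.009  0.083] [-0.071  -0.0024]
238 [133 126 123] [ 0.542 -0.009  0.086] [-0.071  -0.0021]
241 [132 124 121] [ 0.541 -0.009  0.087] [-0.071  -0.0008]
244 [131 124 120] [ 0.54  -0.009  0.087] [-0.071   0.0009]
247 [132 125 121] [ 0.538 -0.01   0.087] [-0.071   0.0026]
[[-0.07095477  0.00721811]] [[-0.07095291 -0.00237271]]
```

The rod leans about 0.12 rad: it pivots in the pads while its base stays put (base front edge y is about 6 mm, rail edge about -2.4 mm). I'll release it so it stands up, recentre, and regrip. Then I'll shift it just off the floor.

```bash
python3 -m inch '[[0,0,0,0,36],[0,0,0,0,36],[-0.26,-0.03,0,0,36],[-0.26,-0.03,0,0,36],[0,0,0,0,36]]'
python3 wg.py
```

```text
clock: 13.5
tool_pos: [0.5217, -0.0107, 0.0702]
eef_rot: [0.998, 0.057, -0.001, 0.0]
contact_force: [-0.7, 0.4, 0.6]
opening: 0.408
tcp [[-0.07025034  0.01790053]] [ 0.19945317 -0.40871016  0.41266323]
196 [85 80 79] [ 0.535 -0.01   0.036] [-0.0711  0.005 ]
199 [83 79 78] [ 0.536 -0.01   0.044] [-0.0711  0.0049]
202 [85 80 78] [ 0.536 -0.01   0.051] [-0.0711  0.0046]
205 [87 83 81] [ 0.536 -0.01   0.058] [-0.0711  0.0043]
208 [86 82 78] [ 0.537 -0.01   0.065] [-0.0711  0.0038]
211 [87 82 80] [ 0.536 -0.01   0.069] [-0.0711  0.0041]
214 [87 82 79] [ 0.537 -0.01   0.076] [-0.0711  0.0034]
217 [89 84 81] [ 0.537 -0.01   0.082] [-0.0711  0.0031]
220 [87 82 80] [ 0.537 -0.01   0.086] [-0.0711  0.003 ]
223 [127 121 117] [ 0.536 -0.01   0.087] [-0.0711  0.0043]
226 [127 120 115] [ 0.535 -0.01   0.087] [-0.0711  0.0058]
229 [125 119 115] [ 0.534 -0.01   0.088] [-0.0711  0.0069]
232 [126 119 115] [ 0.532 -0.01   0.089] [-0.0711  0.0083]
235 [127 120 116] [ 0.53  -0.011  0.088] [-0.0711  0.0105]
238 [129 121 117] [ 0.529 -0.011  0.088] [-0.0711  0.0119]
241 [128 122 117] [ 0.527 -0.011  0.087] [-0.0711  0.0139]
244 [128 121 117] [ 0.525 -0.011  0.088] [-0.0711  0.0152]
247 [128 121 117] [ 0.524 -0.011  0.089] [-0.0711  0.0165]
[[-0.07107489  0.02229947]] [[-0.07107409  0.01265065]]
```

```bash
python3 -m inch '[[0,0,0,0,20],[0,0,0,0,20],[0,0,0,0,20],[0,0,0.05,0,20],[0,0,0,0,20]]' 25
python3 -m inch '[[0.12,0.014,0,0,20],[0.12,0.014,0,0,20],[-0.04,0.35,0,0,20],[-0.04,0.35,0,0,20],[0,0,0,0,20]]'
python3 -m inch '[[-0.04,0.35,0,0,20],[-0.04,0.35,0,0,20],[-0.044,0.388,0,0,20],[0,0,0,0,20],[0,0,0,0,20]]'
python3 wg.py
```

```text
clock: 14.05
tool_pos: [0.5234, -0.0104, 0.0716]
eef_rot: [0.998, 0.057, -0.0, 0.0]
contact_force: [-0.2, 0.1, -3.5]
opening: 0.261
clock: 14.55
tool_pos: [0.5271, 0.0106, 0.0716]
eef_rot: [0.998, 0.059, -0.0, -0.001]
contact_force: [-0.2, -0.0, -3.3]
opening: 0.262
clock: 15.05
tool_pos: [0.5243, 0.0354, 0.0717]
eef_rot: [0.998, 0.058, -0.0, 0.0]
contact_force: [0.0, 0.2, -2.5]
opening: 0.267
tcp [[-0.02544526  0.01099391]] [-0.25759295  0.8835728  -2.14508389]
196 [87 83 79] [0.535 0.036 0.027] [-0.0256  0.0001]
199 [86 80 79] [0.535 0.036 0.035] [-0.0256 -0.0002]
202 [88 84 81] [0.536 0.036 0.043] [-0.0256 -0.0003]
205 [88 84 82] [0.535 0.036 0.049] [-0.0256 -0.0002]
208 [88 84 82] [0.536 0.036 0.056] [-0.0256 -0.0005]
211 [89 85 81] [0.536 0.036 0.061] [-0.0256 -0.0002]
214 [88 84 82] [0.536 0.036 0.067] [-0.0256 -0.0006]
217 [89 84 81] [0.536 0.036 0.073] [-0.0256 -0.001 ]
220 [89 84 82] [0.536 0.036 0.077] [-0.0256 -0.0006]
223 [89 84 81] [0.536 0.036 0.082] [-0.0256 -0.0009]
226 [88 84 81] [0.537 0.036 0.087] [-0.0256 -0.0013]
229 [134 128 124] [0.536 0.036 0.089] [-0.0256 -0.0004]
232 [130 123 118] [0.535 0.036 0.09 ] [-0.0256  0.0007]
235 [131 124 119] [0.533 0.036 0.089] [-0.0256  0.0027]
238 [132 124 121] [0.531 0.035 0.089] [-0.0256  0.0043]
241 [132 124 120] [0.529 0.035 0.088] [-0.0256  0.0062]
244 [133 126 122] [0.528 0.035 0.089] [-0.0256  0.0076]
247 [133 125 121] [0.527 0.035 0.09 ] [-0.0256  0.0089]
[[-0.02562339  0.01480141]] [[-0.02561117  0.00518461]]
```

```bash
python3 -m inch '[[0,0.27,0,0,20],[0,0.27,0,0,20],[0,0,-0.05,0,20],[0,0,0,0,20],[0,0,0,0,20]]'
python3 -m inch '[[0,0,0,0,34],[0,0,0,0,34],[0,0,0,0,34],[0,0,0,0,25.5],[0,0,0,0,25.5]]' 5
python3 wg.py | grep -v ' 22'
```

```text
clock: 15.6
tool_pos: [0.5244, 0.0485, 0.0705]
eef_rot: [0.998, 0.057, 0.0, 0.0]
contact_force: [0.6, 0.7, -1.9]
opening: 0.264
clock: 16.1
tool_pos: [0.5244, 0.0484, 0.0705]
eef_rot: [0.998, 0.057, 0.0, 0.0]
contact_force: [0.4, -0.0, -0.7]
opening: 0.289
tcp [[-0.01182862  0.009455  ]] [-0.29660826  0.34036889 -0.72731247]
196 [65 41 28] [0.537 0.049 0.032] [-0.0127 -0.0032]
199 [90 86 84] [0.535 0.049 0.034] [-0.0127 -0.0016]
202 [89 85 82] [0.535 0.049 0.041] [-0.0127 -0.0016]
205 [90 85 83] [0.535 0.049 0.046] [-0.0127 -0.0013]
208 [92 86 84] [0.535 0.049 0.053] [-0.0127 -0.0014]
211 [90 85 82] [0.535 0.049 0.059] [-0.0127 -0.0015]
214 [91 87 84] [0.535 0.049 0.064] [-0.0127 -0.0015]
217 [91 87 84] [0.535 0.049 0.069] [-0.0127 -0.0015]
220 [93 88 84] [0.535 0.049 0.074] [-0.0127 -0.0016]
223 [93 88 85] [0.535 0.049 0.078] [-0.0127 -0.0015]
226 [91 86 83] [0.536 0.049 0.084] [-0.0127 -0.002 ]
229 [97 91 89] [0.536 0.049 0.087] [-0.0127 -0.0017]
232 [135 128 124] [0.534 0.049 0.088] [-0.0127 -0.0004]
235 [131 125 120] [0.533 0.049 0.087] [-0.0127  0.0013]
238 [131 124 120] [0.531 0.048 0.087] [-0.0127  0.003 ]
241 [133 125 121] [0.529 0.048 0.088] [-0.0127  0.0044]
244 [134 127 122] [0.528 0.048 0.088] [-0.0127  0.0059]
247 [135 127 122] [0.526 0.048 0.088] [-0.0127  0.0074]
[[-0.01268196  0.01280077]] [[-0.0126802   0.00320618]]
```

```bash
python3 -m inch '[[-0.009,0.08,0,0,25.5],[-0.009,0.08,0,0,25.5],[-0.009,0.08,0,0,25.5],[0,0,0,0,25.5],[0,0,0,0,25.5]]'
python3 -m inch '[[-0.0045,0.04,0,0,25.5],[-0.0045,0.04,0,0,25.5],[0,0,0,0,25.5],[0,0,0,0,25.5]]'
python3 -m inch '[[-0.0045,0.04,0,0,25.5],[-0.0045,0.04,0,0,25.5],[0,0,0,0,25.5],[0,0,0,0,25.5]]'
```

```text
clock: 16.65
tool_pos: [0.5237, 0.0547, 0.0704]
eef_rot: [0.998, 0.058, 0.0, 0.0]
contact_force: [1.0, -0.5, -0.4]
opening: 0.289
clock: 17.05
tool_pos: [0.5235, 0.0566, 0.0705]
eef_rot: [0.998, 0.057, 0.0, 0.0]
contact_force: [0.2, 0.0, 0.2]
opening: 0.288
clock: 17.45
tool_pos: [0.5233, 0.0585, 0.0705]
eef_rot: [0.998, 0.057, 0.0, 0.0]
contact_force: [0.7, -0.8, 0.5]
opening: 0.29
```

Steady: 1 mm steps now.

```bash
for i in 1; do :; done
python3 -m inch '[[-0.0045,0.04,0,0,25.5],[-0.0045,0.04,0,0,25.5],[0,0,0,0,25.5],[0,0,0,0,25.5]]'
python3 -m inch '[[-0.0045,0.04,0,0,25.5],[0,0,0,0,25.5],[0,0,0,0,25.5]]'
python3 -m inch '[[-0.0045,0.04,0,0,25.5],[0,0,0,0,25.5],[0,0,0,0,25.5]]'
```

```text
clock: 17.85
tool_pos: [0.5231, 0.0604, 0.0705]
eef_rot: [0.998, 0.057, 0.0, 0.0]
contact_force: [0.3, -1.3, 1.6]
opening: 0.286
clock: 18.15
tool_pos: [0.523, 0.0614, 0.0705]
eef_rot: [0.998, 0.057, 0.0, 0.0]
contact_force: [-0.2, -2.4, 2.8]
opening: 0.294
clock: 18.45
tool_pos: [0.5229, 0.0624, 0.0706]
eef_rot: [0.998, 0.057, 0.0, 0.0]
contact_force: [0.2, -1.9, 3.7]
opening: 0.29
```

```bash
python3 wg.py | grep -v ' 22'
```

```text
tcp [[0.00219477 0.00933141]] [ 0.33601045 -2.20033148  3.83642506]
196 [66 42 29] [0.536 0.063 0.034] [ 0.0014 -0.0038]
199 [162 132  94] [0.528 0.062 0.013] [0.0014 0.0045]
202 [162 131  94] [0.525 0.062 0.012] [0.0014 0.007 ]
205 [110  94  76] [0.523 0.062 0.011] [0.0014 0.0097]
208 [73 70 69] [0.531 0.063 0.045] [0.0014 0.0009]
211 [81 77 74] [0.533 0.063 0.055] [ 0.0014 -0.0003]
214 [87 83 80] [0.534 0.063 0.063] [ 0.0014 -0.0014]
217 [89 85 82] [0.534 0.063 0.069] [ 0.0014 -0.0016]
220 [90 85 82] [0.534 0.063 0.073] [ 0.0014 -0.0015]
223 [89 83 81] [0.534 0.063 0.078] [ 0.0014 -0.0016]
226 [94 89 87] [0.534 0.063 0.083] [ 0.0014 -0.0018]
229 [94 90 87] [0.589 0.069 0.22 ] [ 0.0014 -0.057 ]
232 [129 122 119] [0.533 0.063 0.088] [ 0.0014 -0.0008]
235 [129 122 117] [0.532 0.063 0.089] [0.0014 0.0004]
238 [128 120 116] [0.53  0.062 0.088] [0.0014 0.0025]
241 [127 120 116] [0.528 0.062 0.088] [0.0014 0.0041]
244 [125 118 115] [0.527 0.062 0.088] [0.0014 0.0057]
247 [125 119 115] [0.525 0.062 0.088] [0.0014 0.0074]
[[0.00139098 0.01272755]] [[0.00139511 0.00313518]]
```

```bash
python3 -c "
from h import *
s=snap('wrist');cv2.imwrite('pics/w4.png',cv2.resize(s['pixels'][150:290,160:350,::-1],None,fx=4,fy=4,interpolation=2))"
```

```text
(no output)
```

View pics/w4.png

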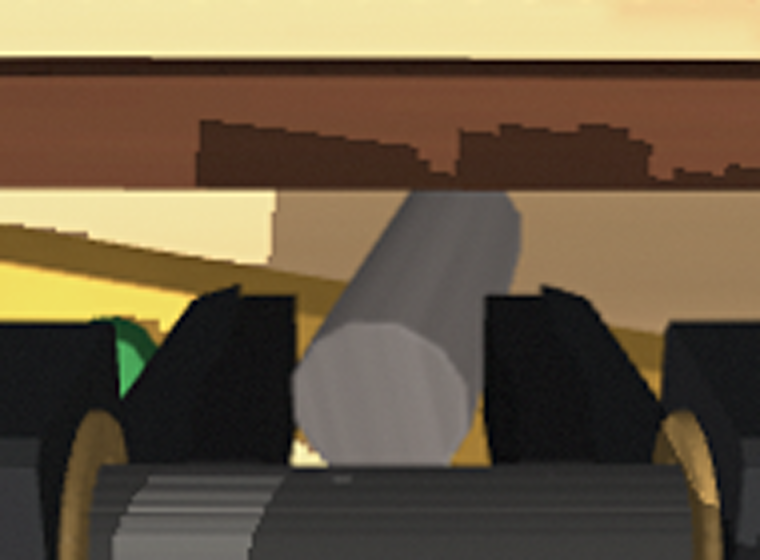

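```bash
python3 - <<'E'
from wg import *
s=snap('wrist');p,d=cloud(s)
for u,v,z in((263,198,.03),(290,203,.03),(275,200,.035),(256,245,.087)):
    print(u,v,G(pt(s,d,u,v,z)[None])[0].round(4),p[v,u].round(3),G(p[v,u][None])[0].round(4))
m=np.array(s['pixels']).astype(int);hsv=cv2.cvtColor(s['pixels'],cv2.COLOR_RGB2HSV)
for v in(202,206,210,214):
    k=np.where((hsv[v]==hsv[v])[:,0]&(hsv[v,:,1]<50)&(hsv[v,:,2]>55))[0];k=k[(k>230)&(k<300)]
    print(v,k.min(),k.max(),[ (G(p[v,u][None])[0].round(4),p[v,u,2].round(3)) for u in (k.min()+1,(k.min()+k.max())//2,k.max()-1)])
E
```

```text
263 198 [-0.0027 -0.0013] [0.531 0.058 0.021] [-0.0029  0.0013]
290 203 [-0.0215  0.0023] [0.528 0.037 0.013] [-0.0236  0.0076]
275 200 [-0.0107 -0.0014] [0.535 0.051 0.035] [-0.0108 -0.0012]
256 245 [0.0019 0.0069] [0.527 0.063 0.09 ] [0.0019 0.0057]
202 260 288 [(array([-0.0014,  0.0014]), np.float64(0.031)), (array([-0.0097, -0.0018]), np.float64(0.041)), (array([-0.0203,  0.0039]), np.float64(0.022))]
206 257 289 [(array([0.0007, 0.0013]), np.float64(0.04)), (array([-0.0087, -0.0013]), np.float64(0.048)), (array([-0.0205,  0.0053]), np.float64(0.028))]
210 255 289 [(array([0.002 , 0.0007]), np.float64(0.05)), (array([-0.0077, -0.0012]), np.float64(0.056)), (array([-0.0199,  0.0061]), np.float64(0.034))]
214 252 288 [(array([0.0038, 0.0011]), np.float64(0.056)), (array([-0.0062, -0.0012]), np.float64(0.063)), (array([-0.0184,  0.0063]), np.float64(0.041))]
```

The rod leans because its base has stayed at x ≈ -13 mm: the floor grips it and my push is too high. I'll back off to stand it up, then carry it gripped and slightly lifted into the wedge.

```bash
python3 -m inch '[[0.033,-0.288,0,0,30],[0.033,-0.288,0,0,34],[0,0,0,0,34],[0,0,0,0,34],[0,0,0,0,34]]' 5
python3 - <<'E'
from wg import *
s=snap('wrist');p,d=cloud(s);hsv=cv2.cvtColor(s['pixels'],cv2.COLOR_RGB2HSV)
print(G(r.get_state()['tool_pos'][None]))
for v in(196,200,206,212,218,224,232):
    k=np.where((hsv[v,:,1]<50)&(hsv[v,:,2]>55))[0];k=k[(k>230)&(k<300)]
    if len(k): u=(k.min()+k.max())//2;print(v,k.min(),k.max(),G(p[v,u][None])[0].round(4),p[v,u,2].round(3))
E
```

```text
clock: 19.1
tool_pos: [0.5243, 0.0485, 0.0703]
eef_rot: [0.998, 0.058, -0.0, -0.0]
contact_force: [1.2, 1.1, 0.0]
opening: 0.385
[[-0.01173868  0.00943611]]
200 244 270 [-0.0126 -0.0016] 0.036
206 241 271 [-0.012  -0.0015] 0.049
212 240 272 [-0.012  -0.0017] 0.061
218 239 274 [-0.0121 -0.0013] 0.07
224 238 275 [-0.0121 -0.0019] 0.081
232 237 276 [-0.0121 -0.0003] 0.087
```

```bash
python3 -m inch '[[0,0,0,0,20],[0,0,0,0,20],[0,0,0.03,0,20],[0,0,0,0,20],[0,0,0,0,20]]' 15
python3 -m inch '[[-0.009,0.08,0,0,20],[-0.009,0.08,0,0,20],[-0.009,0.08,0,0,20],[0,0,0,0,20],[0,0,0,0,20]]'
python3 -m inch '[[-0.009,0.08,0,0,20],[-0.009,0.08,0,0,20],[0,0,0,0,20],[0,0,0,0,20]]'
```

```text
clock: 19.65
tool_pos: [0.5242, 0.0481, 0.071]
eef_rot: [0.998, 0.057, -0.0, 0.0]
contact_force: [0.5, 0.5, -3.0]
opening: 0.263
clock: 20.15
tool_pos: [0.5237, 0.0542, 0.0712]
eef_rot: [0.998, 0.058, -0.0, 0.0]
contact_force: [-0.5, -0.7, -2.3]
opening: 0.267
clock: 20.55
tool_pos: [0.5233, 0.0583, 0.0712]
eef_rot: [0.998, 0.057, 0.0, 0.0]
contact_force: [0.8, -0.3, -2.4]
opening: 0.266
```

```bash
python3 -m inch '[[-0.0045,0.04,0,0,20],[-0.0045,0.04,0,0,20],[0,0,0,0,20],[0,0,0,0,20]]'
python3 -m inch '[[-0.0045,0.04,0,0,20],[-0.0045,0.04,0,0,20],[0,0,0,0,20],[0,0,0,0,20]]'
python3 -m inch '[[-0.0045,0.04,0,0,20],[0,0,0,0,20],[0,0,0,0,20]]'
```

```text
clock: 20.95
tool_pos: [0.5231, 0.0601, 0.0712]
eef_rot: [0.998, 0.057, -0.0, 0.0]
contact_force: [-0.5, 0.6, -2.3]
opening: 0.264
clock: 21.35
tool_pos: [0.5229, 0.0622, 0.0712]
eef_rot: [0.998, 0.057, 0.0, 0.0]
contact_force: [-0.6, -0.3, -3.3]
opening: 0.266
clock: 21.65
tool_pos: [0.5227, 0.0632, 0.0712]
eef_rot: [0.998, 0.057, 0.0, 0.0]
contact_force: [-0.1, 0.0, -3.2]
opening: 0.268
```

```bash
python3 -m inch '[[-0.0045,0.04,0,0,20],[0,0,0,0,20],[0,0,0,0,20]]'
python3 -m inch '[[-0.0045,0.04,0,0,20],[0,0,0,0,20],[0,0,0,0,20]]'
```

```text
clock: 21.95
tool_pos: [0.5226, 0.0642, 0.0712]
eef_rot: [0.998, 0.057, 0.0, 0.0]
contact_force: [-0.8, -0.1, -3.1]
opening: 0.271
clock: 22.25
tool_pos: [0.5226, 0.0652, 0.0712]
eef_rot: [0.998, 0.057, 0.0, -0.0]
contact_force: [-0.5, -0.6, -1.8]
opening: 0.267
```

```bash
python3 -m inch '[[-0.0045,0.04,0,0,20],[0,0,0,0,20],[0,0,0,0,20]]'
python3 -m inch '[[-0.0045,0.04,0,0,20],[0,0,0,0,20],[0,0,0,0,20]]'
```

```text
clock: 22.55
tool_pos: [0.5225, 0.0661, 0.0712]
eef_rot: [0.998, 0.057, 0.0, 0.0]
contact_force: [0.1, 0.0, -3.0]
opening: 0.265
clock: 22.85
tool_pos: [0.5224, 0.0667, 0.0712]
eef_rot: [0.998, 0.057, 0.0, 0.0]
contact_force: [0.9, -2.0, -3.2]
opening: 0.265
```

```bash
python3 -m inch '[[-0.0045,0.04,0,0,20],[0,0,0,0,20],[0,0,0,0,20]]'
```

```text
clock: 23.15
tool_pos: [0.5223, 0.0674, 0.0712]
eef_rot: [0.998, 0.057, 0.0, 0.0]
contact_force: [2.1, -3.5, -3.2]
opening: 0.267
```

```bash
python3 -m inch '[[-0.0045,0.04,0,0,20],[0,0,0,0,20],[0,0,0,0,20]]'; cat > tilt.py <<'E'
from wg import *
def tilt():
    s=snap('wrist');p,d=cloud(s);hsv=cv2.cvtColor(s['pixels'],cv2.COLOR_RGB2HSV)
    st=r.get_state();print(G(st['tool_pos'][None]),st['contact_force'].round(1),st['moment'].round(3))
    for v in(194,197,200,206,212,218,224,232):
        k=np.where((hsv[v,:,1]<50)&(hsv[v,:,2]>55))[0];k=k[(k>225)&(k<300)]
        if len(k)>5: u=(k.min()+k.max())//2;print(v,k.min(),k.max(),G(p[v,u][None])[0].round(4),p[v,u,2].round(3))
tilt()
E
python3 tilt.py
```

```text
clock: 23.45
tool_pos: [0.5223, 0.0686, 0.0713]
eef_rot: [0.998, 0.057, 0.0, 0.0]
contact_force: [1.8, -5.1, -1.8]
opening: 0.264
[[0.0083871  0.00920903]] [ 1.4 -4.7 -1.4] [-1.334 -0.407 -0.009]
200 246 272 [ 0.0062 -0.0018] 0.037
206 244 274 [ 0.0063 -0.0022] 0.051
212 242 275 [ 0.007  -0.0017] 0.061
218 241 275 [ 0.007  -0.0016] 0.071
224 240 276 [ 0.0071 -0.002 ] 0.081
232 238 278 [ 0.0071 -0.0005] 0.088
```

```bash
python3 -m inch '[[0.009,-0.08,0,0,20],[0,0,0,0,20],[0.024,0.003,-0.024,0,20],[0,0,0,0,20],[0,0,0,0,20]]'
python3 -m inch '[[-0.0045,0.04,0,0,20],[-0.0045,0.04,0,0,20],[0,0,0,0,20],[0,0,0,0,20]]' 12
python3 -m inch '[[-0.0045,0.04,0,0,20],[0,0,0,0,20],[0,0,0,0,20]]'; python3 tilt.py
```

```text
clock: 24.0
tool_pos: [0.5228, 0.0679, 0.0708]
eef_rot: [0.998, 0.058, 0.0, -0.0]
contact_force: [-0.2, -0.6, 3.0]
opening: 0.265
clock: 24.4
tool_pos: [0.5227, 0.0685, 0.0707]
eef_rot: [0.998, 0.057, 0.0, 0.0]
contact_force: [0.8, -3.8, 3.3]
opening: 0.267
clock: 24.7
tool_pos: [0.5227, 0.069, 0.0707]
eef_rot: [0.998, 0.057, 0.0, 0.001]
contact_force: [1.3, -5.4, 4.9]
opening: 0.272
[[0.00879297 0.00873594]] [ 0.8 -5.2  4.6] [-1.331 -0.109 -0.029]
200 246 272 [ 0.0066 -0.002 ] 0.035
206 244 274 [ 0.0067 -0.0021] 0.049
212 243 275 [ 0.0068 -0.0022] 0.061
218 241 275 [ 0.0074 -0.0024] 0.071
224 240 276 [ 0.0075 -0.0022] 0.08
232 238 277 [ 0.008  -0.0009] 0.087
```

```bash
python3 -m inch '[[-0.0036,0.032,0,0,20],[0,0,0,0,20],[0,0,0,0,20]]'
python3 -m inch '[[0,0,0,0,30],[0,0,0,0,34],[0,0,0,0,34],[0,0,0,0,34]]'; python3 tilt.py
```

```text
clock: 25.05
tool_pos: [0.5227, 0.0694, 0.0708]
eef_rot: [0.998, 0.057, 0.0, 0.001]
contact_force: [0.1, -6.5, 3.7]
opening: 0.269
clock: 25.45
tool_pos: [0.5222, 0.072, 0.0704]
eef_rot: [0.998, 0.058, -0.0, -0.0]
contact_force: [-0.2, 0.2, 1.2]
opening: 0.384
[[0.01153831 0.00885203]] [0.8 0.6 0.2] [ 0.037  0.012 -0.003]
200 251 276 [ 0.007  -0.0022] 0.036
206 248 278 [ 0.0073 -0.0025] 0.05
212 247 279 [ 0.0075 -0.0023] 0.061
218 246 280 [ 0.0076 -0.0019] 0.07
224 245 281 [ 0.0078 -0.0022] 0.08
232 243 282 [ 0.0085 -0.001 ] 0.088
```

The rod stays put after release, nearly upright (within about 0.02 rad) and against the rail. Now I open wide, lift off and look at the stop's post.

```bash
python3 -m inch '[[0.009,-0.08,0,0,50],[0.0045,-0.04,0,0,50],[0,0,0.3,0,50],[0,0,0.9,0,50],[0,0,1,0,50]]'
python3 -m inch '[[0,0,1,0,50],[0,0,1,0,50],[-0.06,0.5,0,0,50],[0,0,0,0,50],[0,0,0,0,50]]'
cat > stop.py <<'E'
from wg import *
s=snap('wrist','w5.png');p,d=cloud(s);hsv=cv2.cvtColor(s['pixels'],cv2.COLOR_RGB2HSV);Z=p[...,2]
g=G(p.reshape(-1,3)).reshape(Z.shape+(2,))
print('tcp',G(r.get_state()['tool_pos'][None]))
def rep(n,m,z):
    q=np.c_[onplane(s,d,m,z)];q=G(q);print(n,m.sum(),np.percentile(q,[2,50,98],axis=0).round(4).tolist())
near=(abs(g[...,0]-.06)<.13)&(abs(g[...,1])<.05)
m=near&(abs(Z-.0865)<.006)&(hsv[...,1]<60)&(hsv[...,2]>75);rep('rodtop',m,.087)
m=near&(abs(Z-.085)<.006)&(hsv[...,2]<60);rep('post',m,.085)
gr=near&(hsv[...,0]>60)&(hsv[...,0]<95)&(hsv[...,1]>60)&(abs(Z-.0445)<.004)
rep('stop top',gr&(g[...,1]<.1),.0445); b=gr&(g[...,1]>.005); rep('bar',b,.045)
E
python3 stop.py
```

```text
clock: 26.0
tool_pos: [0.5222, 0.0678, 0.1261]
eef_rot: [0.998, 0.057, -0.001, 0.0]
contact_force: [0.4, 0.0, 0.5]
opening: 0.567
clock: 26.5
tool_pos: [0.5205, 0.081, 0.1749]
eef_rot: [0.998, 0.058, -0.001, 0.0]
contact_force: [0.9, 0.1, 0.8]
opening: 0.567
tcp [[0.02040047 0.00967513]]
rodtop 556 [[-0.0023, -0.0021], [0.0079, 0.0085], [0.0176, 0.0193]]
post 363 [[0.1412, -0.0208], [0.1497, -0.0138], [0.1585, -0.0059]]
stop top 2591 [[-0.0629, -0.0263], [0.1172, -0.0034], [0.1711, 0.0438]]
bar 899 [[-0.0665, 0.0057], [0.1045, 0.0204], [0.1257, 0.0469]]
```

View pics/w5.png

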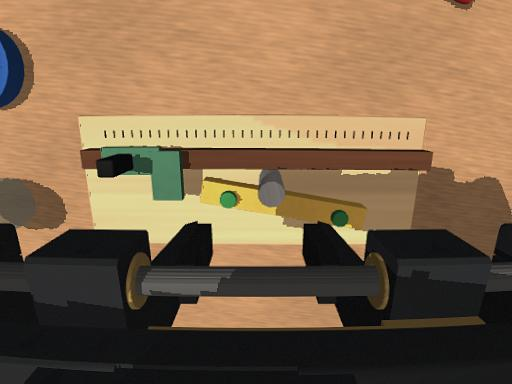

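The view shows the rod standing in the wedge at (271,187), against the rail, and the stop's post at about (115,165). The post axis works out at gauge (0.150, -0.013), matching the 55 mm offset and the rail centre. I'll pinch it.

```bash
python3 -m inch '[[0.06,0.95,0,0,50],[0.06,1,0,0,50],[0.06,1,0,0,50],[0.06,1,0,0,50],[0.06,1,0,0,50]]'
python3 -m inch '[[0,0.3,0,0,50],[0,0,-1,0,50],[0,0,-1,0,50],[0,0,-1,0,50],[0,0,-0.8,0,50]]'
python3 -m inch '[[0,0,-0.4,0,50],[0,0,0,0,10],[0,0,0,0,10],[0,0,0,0,10],[0,0,0,0,10]]' 10
python3 -m inch '[[0,0,0,0,10],[0,0,0,0,10]]';python3 -c "
from rod import *
print(G(r.get_state()['tool_pos'][None]))"
```

```text
clock: 27.05
tool_pos: [0.5282, 0.2045, 0.1744]
eef_rot: [0.998, 0.057, -0.001, 0.001]
contact_force: [-0.2, 0.4, -0.7]
opening: 0.567
clock: 27.55
tool_pos: [0.528, 0.2096, 0.0786]
eef_rot: [0.998, 0.057, -0.001, 0.001]
contact_force: [-0.3, -0.3, 0.1]
opening: 0.566
clock: 28.05
tool_pos: [0.5295, 0.212, 0.0716]
eef_rot: [0.998, 0.057, 0.001, -0.0]
contact_force: [0.6, 1.3, 2.1]
opening: 0.229
clock: 28.25
tool_pos: [0.5294, 0.2125, 0.0715]
eef_rot: [0.998, 0.058, 0.001, -0.001]
contact_force: [0.3, 1.5, 5.4]
opening: 0.179
[[ 0.15053721 -0.01419315]]
```

```bash
python3 -m inch '[[0.045,-0.4,0,0,10],[0.068,-0.6,0,0,10],[0.068,-0.6,0,0,10],[0.045,-0.4,0,0,10],[0,0,0,0,10]]'
python3 -m inch '[[0.023,-0.2,0,0,10],[0.018,-0.16,0,0,10],[0.009,-0.08,0,0,10],[0,0,0,0,10],[0,0,0,0,10]]'; cp stop.py stop2.py; python3 stop2.py
```

```text
clock: 28.75
tool_pos: [0.5353, 0.1595, 0.0714]
eef_rot: [0.998, 0.056, 0.001, 0.001]
contact_force: [-0.1, -2.2, 6.7]
opening: 0.177
clock: 29.25
tool_pos: [0.5363, 0.1506, 0.0714]
eef_rot: [0.998, 0.057, 0.001, -0.0]
contact_force: [-0.7, -0.1, 7.0]
opening: 0.182
tcp [[ 0.08825587 -0.01406122]]Traceback (most recent call last):
  File "stop2.py", line 8, in <module>
    m=near&(abs(Z-.0865)<.006)&(hsv[...,1]<60)&(hsv[...,2]>75);rep('rodtop',m,.087)
                                                               ~~~^^^^^^^^^^^^^^^^^
  File "stop2.py", line 6, in rep
    q=np.c_[onplane(s,d,m,z)];q=G(q);print(n,m.sum(),np.percentile(q,[2,50,98],axis=0).round(4).tolist())
                                                     ~~~~~~~~~~~~~^^^^^^^^^^^^^^^^^^^^
    return _quantile_unchecked(
        a, q, axis, out, overwrite_input, method, keepdims, weights)
    return _ureduce(a,
                    func=_quantile_ureduce_func,
    ...<5 lines>...
                    overwrite_input=overwrite_input,
                    method=method)
    r = func(a, **kwargs)
    result = _quantile(arr,
                       quantiles=q,
    ...<2 lines>...
                       out=out,
                       weights=wgt)
    slices_having_nans = np.isnan(arr[-1, ...])
                                  ~~~^^^^^^^^^
IndexError: index -1 is out of bounds for axis 0 with size 0
```

```bash
python3 -m inch '[[0.018,-0.16,0,0,10],[0.018,-0.16,0,0,10],[0.0045,-0.04,0,0,10],[0,0,0,0,10],[0,0,0,0,10]]'
python3 -m inch '[[0.0045,-0.04,0,0,10],[0,0,0,0,10]]'
python3 -m inch '[[0.0045,-0.04,0,0,10],[0,0,0,0,10]]'
```

```text
clock: 29.8
tool_pos: [0.5373, 0.1417, 0.0714]
eef_rot: [0.998, 0.057, 0.001, -0.0]
contact_force: [-0.1, 0.1, 7.8]
opening: 0.177
clock: 30.0
tool_pos: [0.5374, 0.1411, 0.0715]
eef_rot: [0.998, 0.057, 0.001, -0.0]
contact_force: [0.1, 0.8, 6.8]
opening: 0.183
clock: 30.2
tool_pos: [0.5375, 0.1402, 0.0715]
eef_rot: [0.998, 0.057, 0.001, -0.0]
contact_force: [-0.1, 1.8, 6.2]
opening: 0.177
```

```bash
python3 - <<'E'
from rod import *
print(G(r.get_state()['tool_pos'][None]))
s=snap('side');t=cv2.resize(s['pixels'][140:280,140:300,::-1],None,fx=4.5,fy=4.2,interpolation=2)
cv2.imwrite('pics/s3.png',t)
E
```

```text
[[ 0.07778062 -0.01403477]]
```

View pics/s3.png

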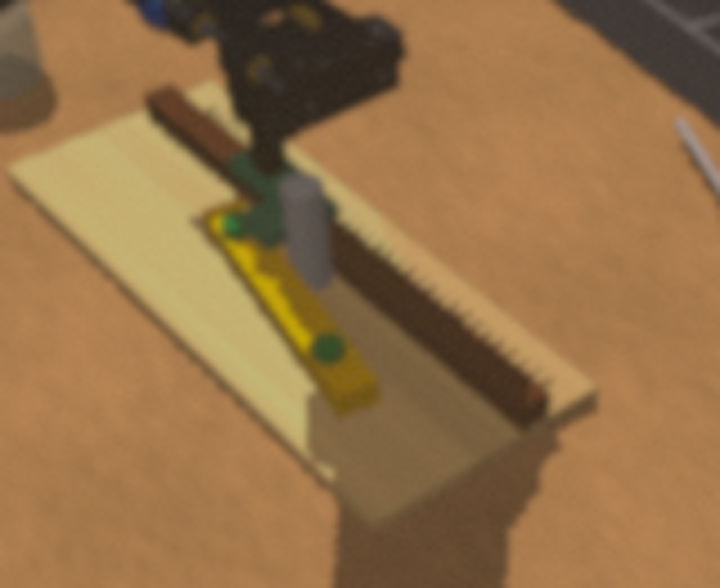

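The stop's face is close to the standing rod at (305,230) in this crop. I close the rest in small steps by feel.

```bash
python3 -m inch '[[0.0045,-0.04,0,0,10],[0,0,0,0,10]]'
python3 -m inch '[[0.0045,-0.04,0,0,10],[0,0,0,0,10]]'
```

```text
clock: 30.45
tool_pos: [0.5376, 0.1392, 0.0714]
eef_rot: [0.998, 0.057, 0.001, -0.0]
contact_force: [-1.0, 1.1, 6.8]
opening: 0.18
clock: 30.65
tool_pos: [0.5377, 0.1382, 0.0715]
eef_rot: [0.998, 0.057, 0.001, -0.0]
contact_force: [0.0, 2.2, 5.3]
opening: 0.176
```

```bash
python3 -m inch '[[0.0028,-0.025,0,0,10],[0,0,0,0,10]]'
```

```text
clock: 30.85
tool_pos: [0.5378, 0.1376, 0.0715]
eef_rot: [0.998, 0.058, 0.001, -0.0]
contact_force: [-0.1, 1.5, 6.5]
opening: 0.18
```

```bash
python3 -m inch '[[0.0028,-0.025,0,0,10],[0,0,0,0,10]]'
```

```text
clock: 31.05
tool_pos: [0.5378, 0.1371, 0.0715]
eef_rot: [0.998, 0.058, 0.001, -0.0]
contact_force: [-0.7, 2.0, 6.6]
opening: 0.176
```

```bash
python3 -m inch '[[0.0023,-0.02,0,0,10],[0,0,0,0,10]]'
```

```text
clock: 31.25
tool_pos: [0.5378, 0.137, 0.0714]
eef_rot: [0.998, 0.058, 0.001, -0.001]
contact_force: [-0.7, 2.2, 6.5]
opening: 0.176
```

```bash
python3 -m inch '[[0.0023,-0.02,0,0,10],[0,0,0,0,10]]'
```

```text
clock: 31.45
tool_pos: [0.5379, 0.1368, 0.0714]
eef_rot: [0.998, 0.058, 0.001, -0.001]
contact_force: [-0.8, 2.2, 6.9]
opening: 0.183
```

```bash
python3 - <<'E'
from rod import *
print(G(r.get_state()['tool_pos'][None]),r.get_state()['contact_force'])
s=snap('side');p,d=cloud(s);hsv=cv2.cvtColor(s['pixels'],cv2.COLOR_RGB2HSV);Z=p[...,2];g=G(p.reshape(-1,3)).reshape(Z.shape+(2,))
t=cv2.resize(s['pixels'][175:220,180:230,::-1],None,fx=14,fy=13,interpolation=2)
cv2.imwrite('pics/s4.png',t)
E
```

```text
[[ 0.07441664 -0.01401471]] [-0.78745829  2.22466946  6.85973488]
```

View pics/s4.png

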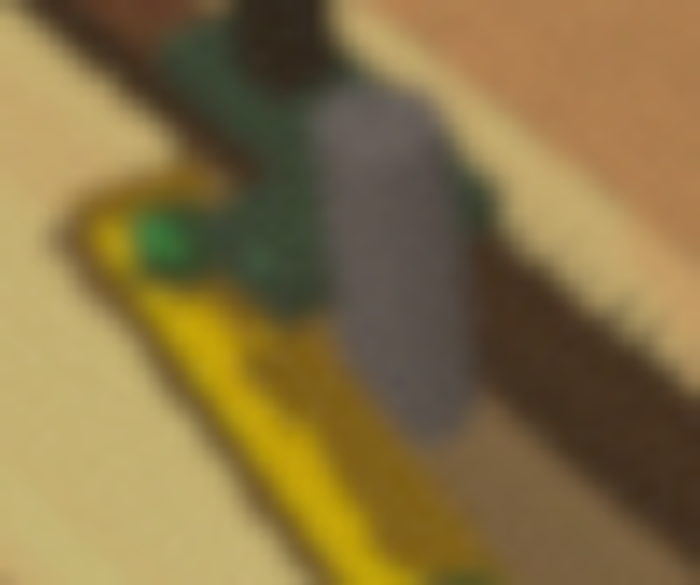

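```bash
python3 -m inch '[[0.0023,-0.02,0,0,10],[0,0,0,0,10],[0,0,0,0,10]]'
```

```text
clock: 31.8
tool_pos: [0.5379, 0.1364, 0.0715]
eef_rot: [0.998, 0.058, 0.001, -0.001]
contact_force: [-0.8, 2.8, 6.5]
opening: 0.179
```

```bash
python3 -m inch '[[0.0023,-0.02,0,0,10],[0,0,0,0,10],[0,0,0,0,10]]'
```

```text
clock: 32.1
tool_pos: [0.5379, 0.1364, 0.0715]
eef_rot: [0.998, 0.058, 0.001, -0.001]
contact_force: [-1.7, 3.0, 5.9]
opening: 0.183
```

```bash
python3 -m inch '[[-0.002,0.018,0,0,10],[0,0,0,0,10],[0,0,0,0,44],[0,0,0,0,44],[0,0,0,0,44]]'
python3 -m inch '[[0,0,0.4,0,44],[0,0,1,0,44],[0,0,1,0,44],[0,0,1,0,44],[0,0,1,0,44]]'
python3 -m inch '[[-0.5,-0.5,0,0,44],[-0.8,-0.8,0,0,44],[-0.8,-0.8,0,0,44],[0,0,0,0,44],[0,0,0,0,44]]'
sed -i "s/(abs(g\[...,0\]-.06)<.13)/(abs(g[...,0]-.06)<.13)/;s/w5/w6/" stop.py; python3 stop.py
python3 - <<'E'
from wg import *
s=snap('wrist');p,d=cloud(s);hsv=cv2.cvtColor(s['pixels'],cv2.COLOR_RGB2HSV);Z=p[...,2];g=G(p.reshape(-1,3)).reshape(Z.shape+(2,))
m=(hsv[...,0]>60)&(hsv[...,0]<95)&(hsv[...,1]>60)&(abs(Z-.045)<.006)&(g[...,1]>.008)&(g[...,1]<.03)&(g[...,0]>.01)&(g[...,0]<.06)
n,l,S,c=cv2.connectedComponentsWithStats(m.astype(np.uint8));print(S[1:])
q=G(onplane(s,d,m,.045));
for y in np.arange(.008,.03,.004):
    k=abs(q[:,1]-y)<.002
    if k.sum()>3: print(y,k.sum(),q[k,0].min().round(4),q[k,0].max().round(4))
m=(abs(Z-.0865)<.006)&(hsv[...,1]<60)&(hsv[...,2]>75)&(abs(g[...,0])<.04)&(abs(g[...,1])<.04)
q=onplane(s,d,m,.087);print('rod',cv2.minEnclosingCircle(G(q).astype(np.float32)))
E
```

```text
clock: 32.6
tool_pos: [0.5373, 0.1344, 0.0704]
eef_rot: [0.998, 0.057, -0.0, 0.0]
contact_force: [0.6, -0.0, -0.3]
opening: 0.428
clock: 33.1
tool_pos: [0.5373, 0.1347, 0.1822]
eef_rot: [0.998, 0.057, 0.0, 0.0]
contact_force: [0.5, 1.0, -0.6]
opening: 0.501
clock: 33.6
tool_pos: [0.4852, 0.0822, 0.1812]
eef_rot: [0.998, 0.057, 0.0, -0.0]
contact_force: [0.3, 0.5, 0.1]
opening: 0.502
tcp [[0.02677576 0.04378799]]
rodtop 577 [[-0.0037, -0.0014], [0.0065, 0.0088], [0.0168, 0.0191]]
post 356 [[0.0647, -0.0196], [0.0723, -0.013], [0.0803, -0.0055]]
stop top 2714 [[-0.0629, -0.0257], [0.0433, -0.0046], [0.096, 0.0437]]
bar 883 [[-0.0671, 0.0051], [0.0354, 0.02], [0.0558, 0.0478]]
[[226 147  39  22 665]]
0.008 57 0.0192 0.0471
0.012 116 0.0192 0.0471
0.016 116 0.0192 0.0472
0.02 132 0.0191 0.0543
0.024 153 0.0191 0.0574
0.028 91 0.0191 0.0575
rod ((0.006392102222889662, 0.009152361191809177), 0.012058628723025322)
```

View pics/w6.png

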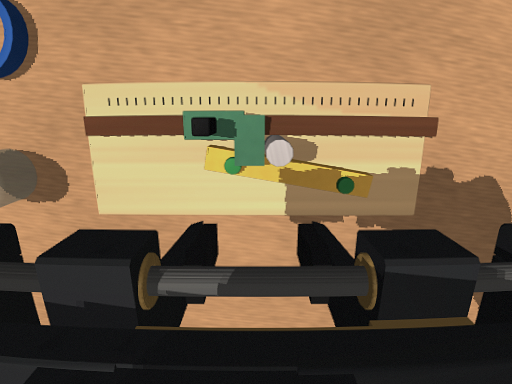

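Stop face and rod centre read 11.0–12.7 mm apart (the ideal is 12), so they touch, and the rod stands at (280,152). The rod seems about 1 mm further out than before, so I recheck from the same vantage as the earlier picture.

```bash
python3 -m inch '[[0.7,-0.05,-0.1,0,50],[0.68,-0.05,-0.15,0,50],[0,0,0,0,50],[0,0,0,0,50],[0,0,0,0,50]]'; sed -i "s/w6/w7/" stop.py; python3 stop.py; python3 - <<'E'
from wg import *
st=r.get_state();print(st['tool_pos'])
s=snap('wrist');p,d=cloud(s);hsv=cv2.cvtColor(s['pixels'],cv2.COLOR_RGB2HSV);Z=p[...,2];g=G(p.reshape(-1,3)).reshape(Z.shape+(2,))
m=(hsv[...,1]<60)&(hsv[...,2]>55)&(Z>.035)&(abs(g[...,0]-.007)<.02)&(abs(g[...,1]-.008)<.025)
for v in range(166,205,4):
    u=np.where(m[v])[0]
    if len(u)>5: c=(u.min()+u.max())//2;print(v,u.min(),u.max(),G(p[v,c][None])[0].round(4),p[v,c,2].round(3))
E
python3 - <<'E'
import cv2,numpy as np
a,b=[cv2.imread(f'pics/{f}.png').astype(int) for f in('w5','w7')]
for v in (175,185,195):
    print(v,[np.where((np.ptp(i[v,240:300],axis=1)<25)&(i[v,240:300].max(1)>75))[0][[0,-1]]+240 for i in(a,b)])
E
```

```text
clock: 34.2
tool_pos: [0.5186, 0.0804, 0.1743]
eef_rot: [0.998, 0.058, -0.001, -0.0]
contact_force: [0.1, 0.5, 0.2]
opening: 0.565
tcp [[0.02043861 0.01156335]]
rodtop 558 [[-0.0042, -0.002], [0.0061, 0.0085], [0.0164, 0.0192]]
post 354 [[0.0644, -0.0212], [0.0722, -0.0136], [0.0802, -0.0058]]
stop top 2650 [[-0.0631, -0.0262], [0.0432, -0.0056], [0.0958, 0.0433]]
bar 862 [[-0.0671, 0.0054], [0.0349, 0.0198], [0.0554, 0.0475]]
[0.51859151 0.08029404 0.17437372]
170 265 277 [ 0.0059 -0.002 ] 0.046
174 261 280 [ 0.0077 -0.0019] 0.065
178 260 281 [ 0.0085 -0.002 ] 0.083
182 260 283 [0.0078 0.0004] 0.088
186 260 284 [0.007  0.0038] 0.088
190 260 286 [0.006  0.0077] 0.087
194 260 285 [0.0068 0.0112] 0.087
198 262 283 [0.0068 0.0147] 0.087
202 265 280 [0.0067 0.0182] 0.087Traceback (most recent call last):
  File "<stdin>", line 4, in <module>
IndexError: index 0 is out of bounds for axis 0 with size 0
```

The rod top has come back about 1.8 mm. Some of that is its small lean straightening, but the wedge may have loosened. I'll re-grip lightly and press it gently back into the wedge: the fingertips stay above the stop's bar, and the stop is light enough to be carried along in contact.

```bash
python3 -m inch '[[0.144,-0.5,0,0,40],[0,0,-1,0,40],[0,0,-1,0,40],[0,0,-1,0,40],[0,0,-0.8,0,40]]'
python3 -m inch '[[0,0,-0.42,0,40],[0,0,0,0,40],[0,0,0,0,40],[0,0,0,0,40]]'; python3 -c "
from rod import *
print(G(r.get_state()['tool_pos'][None]))"
```

```text
clock: 34.8
tool_pos: [0.5229, 0.0662, 0.0783]
eef_rot: [0.998, 0.057, -0.0, 0.0]
contact_force: [-0.4, 0.4, -0.4]
opening: 0.457
clock: 35.2
tool_pos: [0.5239, 0.0674, 0.0698]
eef_rot: [0.998, 0.057, 0.001, -0.0]
contact_force: [-0.4, 0.2, 0.2]
opening: 0.453
[[0.00700955 0.00780392]]
```

```bash
python3 -m inch '[[0,0,0,0,20],[0,0,0,0,20],[0,0,0,0,20],[0,0,0,0,20]]' 12
```

```text
clock: 35.6
tool_pos: [0.5234, 0.0675, 0.0694]
eef_rot: [0.998, 0.057, 0.0, 0.0]
contact_force: [-0.5, -1.1, 5.5]
opening: 0.266
```

```bash
python3 -m inch '[[-0.0045,0.04,0.01,0,20],[0,0,0,0,20],[0,0,0,0,20]]'
python3 -m inch '[[-0.0045,0.04,0,0,20],[0,0,0,0,20],[0,0,0,0,20]]'
```

```text
clock: 35.9
tool_pos: [0.5234, 0.0677, 0.0694]
eef_rot: [0.998, 0.057, 0.0, 0.0]
contact_force: [-0.1, -2.2, 5.5]
opening: 0.273
clock: 36.2
tool_pos: [0.5234, 0.068, 0.0694]
eef_rot: [0.998, 0.057, 0.0, 0.001]
contact_force: [0.1, -3.3, 6.1]
opening: 0.269
```

```bash
python3 -m inch '[[-0.0045,0.04,0,0,20],[0,0,0,0,20],[0,0,0,0,20]]'
```

```text
clock: 36.5
tool_pos: [0.5233, 0.0683, 0.0694]
eef_rot: [0.998, 0.056, 0.0, 0.001]
contact_force: [0.4, -5.4, 5.8]
opening: 0.265
```

```bash
python3 -m inch '[[-0.0045,0.04,0,0,20],[0,0,0,0,20],[0,0,0,0,20]]'
python3 -m inch '[[0.009,-0.08,0,0,20],[0,0,0,0,20],[0,0,0,0,20]]'
```

```text
clock: 36.8
tool_pos: [0.5233, 0.0686, 0.0695]
eef_rot: [0.998, 0.056, 0.0, 0.002]
contact_force: [1.0, -5.1, 6.8]
opening: 0.268
clock: 37.1
tool_pos: [0.5234, 0.0681, 0.0694]
eef_rot: [0.998, 0.057, 0.0, 0.001]
contact_force: [-0.4, -2.9, 5.9]
opening: 0.269
```

Now release, lift and recheck from the same vantage.

```bash
python3 -m inch '[[0,0,0,0,40],[0,0,0,0,40],[0,0,0,0,40],[0,0,0.4,0,40],[0,0,0.85,0,40]]'
python3 -m inch '[[0,0,1,0,50],[0,0,1,0,50],[0,0,1,0,50],[-0.1,0.45,0,0,50],[0,0,0,0,50]]'
python3 -m inch '[[0,0,0,0,50],[0,0,0,0,50]]'
python3 stop.py; python3 - <<'E'
from wg import *
s=snap('wrist');p,d=cloud(s);hsv=cv2.cvtColor(s['pixels'],cv2.COLOR_RGB2HSV);Z=p[...,2];g=G(p.reshape(-1,3)).reshape(Z.shape+(2,))
m=(hsv[...,0]>60)&(hsv[...,0]<95)&(hsv[...,1]>60)&(abs(Z-.045)<.006)&(g[...,1]>.008)&(g[...,1]<.03)&(g[...,0]>.01)&(g[...,0]<.06)
q=G(onplane(s,d,m,.045));print('face x',np.percentile(q[:,0],2).round(4))
m=(abs(Z-.0875)<.006)&(hsv[...,1]<60)&(hsv[...,2]>100)&(abs(g[...,0])<.04)&(abs(g[...,1])<.04)
print('rod',cv2.minEnclosingCircle(G(onplane(s,d,m,.087)).astype(np.float32)))
a=snap('top');p,d=cloud(a);Z=p[...,2]
for n,v,u,h in(('tube',206,360,.07),('dowel',239,361,.075)):
    w=np.zeros_like(Z,bool);w[v-12:v+12,u-12:u+12]=1;w&=abs(Z-h)<.01;print(n,p[w].mean(0).round(3))
E
```

```text
clock: 37.6
tool_pos: [0.5216, 0.0696, 0.0999]
eef_rot: [0.998, 0.058, -0.002, 0.0]
contact_force: [0.1, 0.2, 0.3]
opening: 0.453
clock: 38.1
tool_pos: [0.52, 0.083, 0.1759]
eef_rot: [0.998, 0.059, 0.0, -0.001]
contact_force: [0.5, -0.1, -1.4]
opening: 0.566
clock: 38.3
tool_pos: [0.5196, 0.0805, 0.1744]
eef_rot: [0.998, 0.057, -0.001, 0.0]
contact_force: [0.0, -0.3, 0.2]
opening: 0.57
tcp [[0.02033366 0.01043188]]
rodtop 554 [[-0.0035, -0.0021], [0.0067, 0.0085], [0.0171, 0.0193]]
post 348 [[0.0646, -0.0205], [0.0727, -0.0137], [0.0807, -0.0059]]
stop top 2655 [[-0.0626, -0.0262], [0.0434, -0.0055], [0.0961, 0.0436]]
bar 851 [[-0.0673, 0.0055], [0.0357, 0.02], [0.0554, 0.0478]]
face x 0.0195
rod ((0.00664752721786499, 0.009687931276857853), 0.01128039974719286)
tube [ 0.553 -0.279  0.067]
dowel [ 0.464 -0.274  0.075]
```

```bash
python3 -c "
from plant import r
print(r.finish_job())"
```

```text
the job is handed in; nothing more can be done
None
```

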